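Square up a pile of cedar packets in the corner jig

TASK

Stack the three cedar packets flat, one on top of the other, in the corner jig, long sides along the side fence, and square the pile up so that every packet sits snug against both the side fence and the end stop. Set them down and push them home gently, by feel, without ramming the fences, and leave the dish, pot, brass weight and oak plug where they are.

Things in the scene. Friction and masses are not known exactly. Their poses are not given: they have to be found in the camera images.
- packet_1: tied packet of thin cedar strips, one rigid wooden block, 44 mm wide (its x) by 100 mm long (its y) by 25 mm high, about 0.1 kg; lies flat on the bench. Origin at the centre of its underside, z up. Grasp it across the 44 mm width. The three packets are alike and may be piled in any order.
- packet_2: tied packet of thin cedar strips, one rigid wooden block, 44 mm wide (its x) by 100 mm long (its y) by 25 mm high, about 0.1 kg; lies flat on the bench. Origin at the centre of its underside, z up. Grasp it across the 44 mm width. The three packets are alike and may be piled in any order.
- packet_3: tied packet of thin cedar strips, one rigid wooden block, 44 mm wide (its x) by 100 mm long (its y) by 25 mm high, about 0.1 kg; lies flat on the bench. Origin at the centre of its underside, z up. Grasp it across the 44 mm width. The three packets are alike and may be piled in any order.
- corner_jig: corner jig fixed to the bench: plywood base, 25 mm thick, with two rigid upright aluminium fences that meet in a square corner. Origin at the inside corner of the fences, at bench level; z up; packets belong on its -x, +y side. The base reaches from x = -143 to +19 mm and y = -19 to +103 mm, bare and smooth on the open sides (-x and +y).
- side_fence (a point): top edge, mid-length, of the side fence's inner face, which is the jig's plane y = 0, from x = -118 to +10 mm; 10 mm thick, 85 mm above the bench (60 above the base). It leaves no room for a finger beside a packet that stands against it; packets can be set down on the base clear of it and slid over. Axes as the jig's.
- end_stop (a point): top edge, mid-length, of the end stop's inner face, which is the jig's plane x = 0, from y = 0 to 50 mm; 10 mm thick, 85 mm above the bench (60 above the base). Three piled packets slide at 2 to 5 N; a push of over 30 N on either fence is ramming. Axes as the jig's.
- home (a point): on the top of the jig's base (25 mm above the bench), at x = -50 mm, y = +22 mm of the jig: right under the centre of a packet that touches both fences with its long side along the side fence. Axes as the jig's.
- glass_dish: fluted clear glass dish, 95 mm wide, 32 mm high, loose; a bystander, leave it alone. Origin at the centre of its underside.
- paste_pot: grey stoneware paste pot, 62 mm wide, 49 mm high, loose; a bystander, leave it alone. Origin at the centre of its underside.
- brass_weight: small brass weight with a knob, 26 mm wide, 43 mm high, loose; a bystander, leave it alone. Origin at the centre of its underside.
- oak_plug: round oak plug standing upright, 42 mm wide, 48 mm high, loose; a bystander, leave it alone. Origin at the centre of its underside.

How it is judged (in metres and radians):
At the end, for the whole second after the job is handed in: All three packets lie flat (within 0.05 rad) in one pile on the jig's base, each with its long side along the side fence (within 0.04 rad) and its centre within 2 mm, lengthways and sideways, of where it touches both fences; they are at rest (x of packet_1 in the frame of home between -0.002 and 0.002 m and y of packet_1 in the frame of home between -0.002 and 0.002 m and angle between the y axis of each of packet_1, packet_2, packet_3 and the x axis of corner_jig, either way round below 0.04 rad and angle between each of packet_1, packet_2, packet_3's own z axis and vertical below 0.05 rad and linear speed of each of packet_1, packet_2, packet_3 below 0.01 m/s and x of packet_2 in the frame of home between -0.002 and 0.002 m and y of packet_2 in the frame of home between -0.002 and 0.002 m and x of packet_3 in the frame of home between -0.002 and 0.002 m and y of packet_3 in the frame of home between -0.002 and 0.002 m).
It fails at once if a packet is rammed or dropped into the corner jig (more than 30 N) (contact force between any of packet_1, packet_2, packet_3 and corner_jig above 30 N).
It fails at once if the robot itself pushes on the jig with more than 30 N (contact force between any of the fingers, the arm and corner_jig above 30 N).
It fails at once if a bystander is moved by more than 15 mm (distance of any of glass_dish, paste_pot, brass_weight, oak_plug from where it was at the start of the episode above 0.015 m).
It also fails if it takes over 72 s, if anything falls off the work surface, if the arm or the gripper's body presses on something with over 40 N, if the wrist force passes 120 N, or if a joint passes its speed limit or range.

ROBOT

A 6-joint arm with a two-finger parallel gripper is mounted at the origin on a cart in front of the work surface, level with it; the furniture and walls round the work are solid. World frame = base frame: x ahead of the robot, y to its left, z up, the work surface at z = 0. Lengths are in m, angles in degrees, forces in N, time in s.
With the tool pointing down it reaches from about 0.375 to 0.9 m from the base axis. Payload 3.1 kg.
Tool frame: the origin (TCP) lies on the centre line of the jaws, within the pads' length; the fingertips stand 25 mm ahead of it and the grasp point (between the pads) lies 6 mm ahead of it (ctrl.nose_length is the distance from the TCP to the fingertips, in m); z points along the fingers, y is the line along which they close (so a half turn about z gives the same grasp; the last joint's range is limited). The gripper opens to 87 mm and grips with 3 to 60 N. Pads are 19 mm wide; open, the fingers measure 117 mm over their backs; the gripper's body (75 mm by 190 mm) begins 51 mm behind the grasp point.
Start: joints at [60.189, 30.224, 82.088, -0, 67.689, -10.227], TCP at [0.209, 0.589, 0.213] pointing down, gripper open.
Joint ranges: [-176.69, 176.69], [-43.24, 126.21], [12.49, 139.97], [-82, 262], [0, 151.66], [-163.58, 163.58]. Speed limits (degrees/s): [159.86, 159.86, 180, 180, 180, 180].

INTERFACE

Orientations are given as a 3x3 rotation matrix whose columns are the frame's x, y, z axes.
In Python, from rig import ctrl gives the robot as it stands.
- The arm moves only by the tool send_rows, never from a script. Its argument "motion" is a list that holds one entry, the list of rows, each a list of 7 numbers: the shift along the tool's x, y, z in units of 30 mm (1.0 is 30 mm), then the turn, a rotation vector about the tool's x, y, z in degrees, then the opening, from -1 (shut) to 1 (fully open). In form: [[[dx, dy, dz, ax, ay, az, gripper], ...]]. A call has 1 to 10 rows; each row shifts and turns the commanded pose from where the row before left it, along the tool's axes as they then stand; what a row does not reach is not made up. A row lasts 1/8 s, in which the tool goes at most 62.5 mm and 10.7 degrees, less where a joint would pass 70% of its speed; a pose out of reach is approached as far as the arm can. A call is refused whole if a number of a shift passes 1 or a number of a turn 10.7, either way. A call with a gripper value outside its range is refused whole. The fingers move at their own pace and stop on an object; the grip force is fixed at half the most. Time passes only in rows, so rows that do not move let the fingers close. It gives the time, the measured TCP pose, the force, the opening and the grip force at its end, in the units of the state.
- ctrl.get_state(): the state, without advancing time (a new reading comes with each control period).
- ctrl.capture(name): name is "scene" or "side" or "wrist"; returns a dict with "color" (400x640x3 uint8, blue, green, red), "range_z" (400x640 float32, m along the optical axis (not along the pixel's ray), 0 where there is no reading), "fovy" (degrees; the focal length in pixels is half the picture's height over the tangent of half this angle, whatever the lens; pixels are square), "cx", "cy" (the principal point, pixels), "world_to_cam" (4x4, takes a point from world to camera coordinates). Camera axes: x right, y up, looking along -z (the intrinsics and any distortion apply to the point x, -y, -z); pixel columns grow to the right and rows downward; lengths in m; the calibration is good to about 2 mm. The wrist camera is an equidistant fisheye: a pixel r from the principal point sees the ray r / f radians off the axis. A picture is of the moment at which its call begins.
- ctrl.job_done(): hands the job in; it is judged then, once.
Trained networks look in a picture, given as the dict that the camera call returned (one of the last four; its "shot" number tells which), for a name from the list of things; names that differ only in an ending like _2 or _b are one class to them, and where a whole thing is asked for, a point or a joint stands for the part that bears it (a point fixed in the world has none). Each returns a list of dicts, best first, with "score" (0 to 1); they miss things now and then, are a little off and sometimes report something else, mostly with a low value. They report only what shows in the picture. A call takes as long as a camera call.
- ctrl.search_frame(name, picture): "position" ([x, y, z] in m, in the coordinates of the camera as it stood for that picture, good to about 4 mm: the middle of the surface that is visible of it).
The state is a dict: "t": time; "q": joint angles; "dq": joint speeds; "joint_torque": joint torques, N m; "tcp_pos": TCP position; "tcp_rot": TCP orientation; "contact_force": force on the tool from outside, world axes, zero at the start; "wrist_torque": the same for the moment, N m; "opening": opening from 0.0 (shut) to 1.0 (fully open); "finger_force": force on a finger pad.
Only numpy, scipy, OpenCV 4.12 (cv2) and the standard library are available. Lean on these libraries where they do the work, as an engineer would, in place of code of your own. Each camera call takes 0.05 s, during which the arm holds its last target. There are 200 camera calls.

## Working session

There is one attempt and no reset: what is moved stays moved. The work goes in short steps, Python scripts to look and compute and a tool call to move; the robot and the scene stay as the last step left them, time stands still between calls to the robot, and variables do not carry over. Pictures are saved under pics/ and viewed, at most 10 in all, crops included, and the job is handed in when it is done.

Besides the shell and the picture viewer there is one more tool, called by a JSON object that holds its "method" and its "body". send_rows: Moves the arm, as the interface text tells. Its arguments: {"type":"object","properties":{"motion":{"type":"array"}},"required":["motion"]}

```bash
mkdir -p pics; ls; cat > h.py <<'E'
import numpy as np, cv2
from rig import ctrl
def cloud(p):
    z=p["range_z"]; h,w=z.shape; f=h/2/np.tan(np.radians(p["fovy"])/2)
    v,u=np.mgrid[:h,:w]; X=(u-p["cx"])/f*z; Y=-(v-p["cy"])/f*z
    P=np.stack([X,Y,-z,np.ones_like(z)],-1); W=P@np.linalg.inv(p["world_to_cam"]).T
    W[z==0]=np.nan; return W[...,:3]
def w(p,c): return (np.linalg.inv(p["world_to_cam"])@np.r_[c,1])[:3]
E
python3 - <<'E'
from h import *
s=ctrl.get_state(); print(s["tcp_pos"],s["tcp_rot"],s["t"],s["contact_force"])
for n in ["scene","side"]:
    p=ctrl.capture(n); cv2.imwrite(f"pics/{n}0.png",p["color"]); np.savez(f"{n}0.npz",W=cloud(p),c=p["color"])
    print(n,p["fovy"],np.linalg.inv(p["world_to_cam"])[:3].round(3).tolist())
    for o in ["packet_1","corner_jig","side_fence","end_stop","glass_dish","paste_pot","brass_weight","oak_plug"]:
        print(o,[(w(p,d["position"]).round(3).tolist(),round(d["score"],2)) for d in ctrl.search_frame(o,p)[:4]])
E
```

```text
pics
[0.20906563 0.5881918  0.21246707] [[-9.42159543e-01  3.35163058e-01 -1.05849609e-03]
 [ 3.35164531e-01  9.42157723e-01 -1.88759315e-03]
 [ 3.64618777e-04 -2.13318424e-03 -9.99997658e-01]] 0.0 [0.36810862 0.55170202 0.43894871]
scene 44.062606327100745 [[0.719, 0.342, -0.605, -0.297], [-0.695, 0.376, -0.613, -0.813], [0.018, 0.861, 0.508, 0.803]]
packet_1 [([0.452, 0.113, 0.024], 0.94), ([0.534, 0.261, 0.026], 0.94), ([0.648, 0.108, 0.027], 0.56)]
corner_jig [([0.507, -0.107, 0.024], 0.55)]
side_fence [([0.513, -0.098, 0.026], 0.75)]
end_stop [([0.514, -0.101, 0.024], 0.81)]
glass_dish [([0.757, -0.019, 0.019], 0.59)]
paste_pot [([0.711, -0.2, 0.037], 0.63)]
brass_weight []
oak_plug [([0.347, 0.22, 0.028], 0.8)]
side 42.61177356882803 [[0.993, 0.03, -0.111, 0.423], [-0.114, 0.396, -0.911, -0.982], [0.016, 0.918, 0.396, 0.534]]
packet_1 [([0.461, 0.104, 0.023], 0.94), ([0.543, 0.255, 0.025], 0.68), ([0.654, 0.1, 0.025], 0.61)]
corner_jig [([0.525, -0.105, 0.038], 0.94)]
side_fence [([0.525, -0.108, 0.039], 0.91)]
end_stop [([0.529, -0.109, 0.041], 0.75)]
glass_dish [([0.747, -0.008, 0.026], 0.69)]
paste_pot [([0.719, -0.213, 0.035], 0.75), ([0.529, -0.106, 0.039], 0.27)]
brass_weight [([0.707, 0.235, 0.026], 0.62)]
oak_plug []
```

View pics/scene0.png

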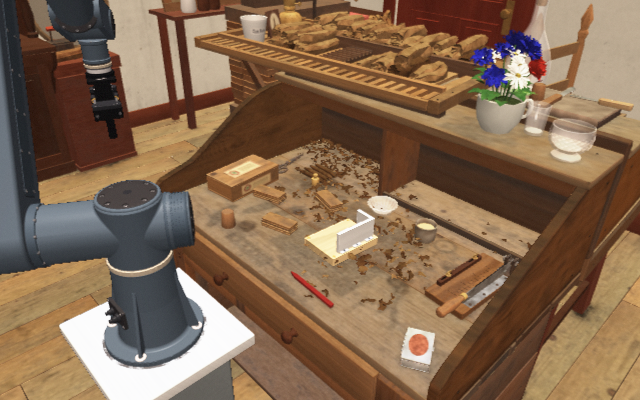

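View pics/side0.png

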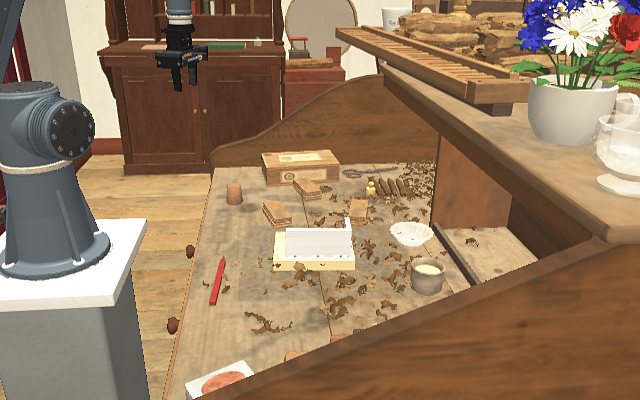

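The scene view shows the jig at (340,240), with packets at (280,222), (268,193) and (328,200). The side view shows the side fence facing the camera at (320,245), with the end stop at its right end (348,225).

```bash
python3 - <<'E'
from h import *
import numpy as np
for n in ["scene","side"]:
    W=np.load(n+"0.npz")["W"]; P=W.reshape(-1,3); P=P[~np.isnan(P).any(1)]
    def near(c,r,lo,hi): 
        m=(np.hypot(*(P[:,:2]-c).T)<r)&(P[:,2]>lo)&(P[:,2]<hi); return P[m]
    b=near([.5,.05],.3,-.02,.012); print(n,"bench z",np.median(b[:,2]))
    for c in ([.456,.109],[.538,.258],[.651,.104]):
        Q=near(c,.07,.018,.034); r=cv2.minAreaRect((Q[:,:2]*1000).astype(np.float32)); print(len(Q),np.round(r[0],1),np.round(r[1],1),round(r[2],1),np.median(Q[:,2]).round(4))
    Q=near([.51,-.1],.13,.079,.095); r=cv2.minAreaRect((Q[:,:2]*1000).astype(np.float32)); print("fence",len(Q),np.round(r[0],1),np.round(r[1],1),round(r[2],1),np.median(Q[:,2])); 
    print((cv2.boxPoints(r)).round(0).tolist())
    Q=near([.49,-.07],.15,.018,.032); r=cv2.minAreaRect((Q[:,:2]*1000).astype(np.float32)); print("base",len(Q),np.round(r[0],1),np.round(r[1],1),round(r[2],1),np.median(Q[:,2]), cv2.boxPoints(r).round(0).tolist())
E
```

```text
scene bench z 0.0003269451560801162
339 [459.1 122.8] [ 49.5 102.9] 12.9 0.025
259 [544.7 276.5] [ 50.4 103.4] 17.3 0.0248
288 [638.5 105.1] [134.2  68.8] 74.1 0.0247
fence 224 [535.7 -86.7] [ 57.3 135. ] 88.9 0.08394543567869073
[[468.0, -114.0], [603.0, -117.0], [604.0, -59.0], [469.0, -57.0]]
base 1378 [523.8 -81.1] [292.7 227.9] 73.7 0.024601586962731625 [[373.0, -190.0], [592.0, -254.0], [674.0, 27.0], [456.0, 91.0]]
side bench z 0.0009543263037362637
391 [458.8 125.1] [ 42.3 104.2] 14.3 0.0257
286 [543.1 276.5] [ 42.2 102.9] 16.5 0.0256
394 [652.1 105.5] [134.6  64.6] 62.7 0.0255
fence 381 [533.8 -80.3] [ 61.2 126.1] 84.9 0.08448593873157995
[[468.0, -105.0], [594.0, -116.0], [599.0, -55.0], [474.0, -44.0]]
base 1534 [528.2 -72.6] [281.5 223.5] 80.6 0.024482953634131333 [[395.0, -193.0], [616.0, -230.0], [661.0, 48.0], [441.0, 84.0]]
```

{"method": "send_rows", "body": {"motion": [[[-0.98, -0.84, -0.2, 0, 0, 0, 1], [-0.98, -0.84, -0.2, 0, 0, 0, 1], [-0.98, -0.84, -0.2, 0, 0, 0, 1], [-0.98, -0.84, -0.2, 0, 0, 0, 1], [-0.98, -0.84, -0.2, 0, 0, 0, 1], [-0.98, -0.84, -0.2, 0, 0, 0, 1], [-0.98, -0.84, -0.2, 0, 0, 0, 1], [-0.98, -0.84, -0.2, 0, 0, 0, 1], [-0.98, -0.84, -0.2, 0, 0, 0, 1], [-0.98, -0.84, -0.2, 0, 0, 0, 1]]]}}

```text
t: 2.15
tcp_pos: [0.4026, 0.2518, 0.2739]
tcp_rot: [[-0.942, 0.335, 0.001], [0.335, 0.942, 0.0], [-0.001, 0.0, -1.0]]
contact_force: [0.7, 0.6, -0.5]
opening: 0.997
finger_force: 0.0
```

{"method": "send_rows", "body": {"motion": [[[-0.98, -0.84, 0, 0, 0, 0, 1], [-0.98, -0.84, 0, 0, 0, 0, 1], [-0.98, -0.84, 0, 0, 0, 0, 1], [-0.98, -0.84, 0, 0, 0, 0, 1], [-0.98, -0.84, 0, 0, 0, 0, 1], [-0.98, -0.84, 0, 0, 0, 0, 1], [0, 0, 0, 0, 0, 0, 1]]]}}

```text
t: 3.02
tcp_pos: [0.5191, 0.0491, 0.2735]
tcp_rot: [[-0.941, 0.339, 0.001], [0.339, 0.941, -0.001], [-0.001, -0.0, -1.0]]
contact_force: [-0.2, 0.0, 1.0]
opening: 0.998
finger_force: 0.0
```

```bash
python3 - <<'E'
from h import *
s=ctrl.get_state(); print(s["tcp_pos"],s["t"],s["contact_force"],s["q"])
p=ctrl.capture("wrist"); cv2.imwrite("pics/w0.png",p["color"]); print(p["fovy"],p["cx"],p["cy"],np.linalg.inv(p["world_to_cam"])[:3].round(3).tolist())
np.savez("w0.npz",z=p["range_z"],c=p["color"],T=p["world_to_cam"],k=[p["fovy"],p["cx"],p["cy"]])
E
```

```text
[0.51910153 0.0490753  0.27351713] 3.025 [-0.21467224  0.03232945  0.97568332] [-6.87688231e+00  1.81129823e+01  9.25506189e+01 -2.38555678e-02
  6.92546433e+01 -7.70754955e+01]
65.70646984690485 317.674953709146 202.59780273409166 [[0.338, -0.898, -0.282, 0.444], [0.941, 0.322, 0.102, 0.077], [-0.001, -0.3, 0.954, 0.445]]
```

View pics/w0.png

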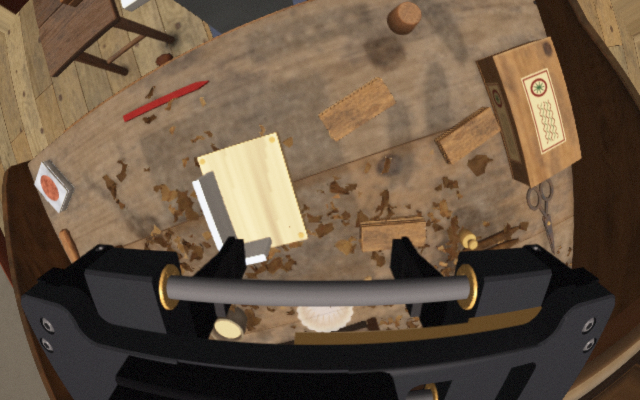

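The wrist view shows packets at (358,108), (468,135) and (393,235). The jig base is at (255,190), with the white side fence from (195,183) to (235,258) and the end stop at (250,258). The brass weight is at (468,240) and a box is at (530,110).

```bash
cat >> h.py <<'E'
def fcloud(z,T,k):
    h,w_=z.shape; f=h/2/np.tan(np.radians(k[0])/2); v,u=np.mgrid[:h,:w_]
    a,b=u-k[1],v-k[2]; r=np.hypot(a,b)+1e-9; th=r/f; t=np.tan(th)
    P=np.stack([a/r*t*z,-b/r*t*z,-z,np.ones_like(z)],-1); W=(P@np.linalg.inv(T).T)[...,:3]
    W[(z==0)|(th>1.4)]=np.nan; return W
E
python3 - <<'E'
from h import *
d=np.load("w0.npz"); W=fcloud(d["z"],d["T"],d["k"]); P=W.reshape(-1,3); P=P[~np.isnan(P).any(1)]
print("bench",np.median(P[(np.hypot(*(P[:,:2]-[.5,.03]).T)<.25)&(P[:,2]<.012)&(P[:,2]>-.02)][:,2]))
for px in [(358,108),(468,135),(393,235),(255,180),(205,200),(250,259),(530,100)]: print(px,W[px[1],px[0]].round(4))
hm=np.nan_to_num(W[...,2]); m=((hm>.016)&(hm<.034)).astype(np.uint8)
n,L=cv2.connectedComponents(m)
for px in [(358,108),(468,135),(393,232),(255,180)]:
    Q=W[L==L[px[1],px[0]]]; r=cv2.minAreaRect((Q[:,:2]*1000).astype(np.float32)); print(px,len(Q),np.round(r[0],1),np.round(r[1],1),round(r[2],1),np.median(Q[:,2]).round(4),Q[:,:2].mean(0), cv2.boxPoints(r).round(0).tolist())
m=(hm>.076)&(hm<.092)&(np.hypot(W[...,0]-.53,W[...,1]+.09)<.1); Q=W[m][:,:2]*1000
r=cv2.minAreaRect(Q.astype(np.float32)); print("fence",len(Q),r,cv2.boxPoints(r).round(0).tolist()); np.save("fq.npy",Q)
im=cv2.resize(np.clip((hm+.02)*1500,0,255).astype(np.uint8)[130:290,150:350],None,fx=3,fy=3,interpolation=0); cv2.imwrite("pics/w0h.png",im)
E
```

```text
bench -5.311354949649738e-05
(358, 108) [0.461  0.1285 0.0246]
(468, 135) [0.5444 0.2737 0.0259]
(393, 235) [0.6544 0.122  0.0246]
(255, 180) [ 0.5066 -0.0394  0.0245]
(205, 200) [ 0.4983 -0.094   0.0861]
(250, 259) [ 0.5931 -0.0716  0.0864]
(530, 100) [0.5155 0.3784 0.0577]
(358, 108) 2248 [461.8 126.8] [ 43.4 102.9] 14.6 0.025 [0.46138834 0.12725307] [[428.0, 171.0], [454.0, 72.0], [496.0, 82.0], [470.0, 182.0]]
(468, 135) 1696 [546.1 279. ] [ 42.1 100.8] 14.8 0.0249 [0.54542823 0.2764308 ] [[513.0, 322.0], [539.0, 225.0], [579.0, 236.0], [554.0, 333.0]]
(393, 232) 1540 [655.8 121.3] [104.9  42.8] 74.2 0.025 [0.65221655 0.12098716] [[621.0, 77.0], [662.0, 65.0], [691.0, 166.0], [649.0, 178.0]]
(255, 180) 8150 [552.2 -56.7] [131.5 213.9] 87.6 0.025 [ 0.52832944 -0.04545718] [[443.0, -118.0], [656.0, -127.0], [662.0, 4.0], [448.0, 14.0]]
fence 862 ((541.6559448242188, -92.74549865722656), (140.00857543945312, 45.89590835571289), 18.311077117919922) [[468.0, -93.0], [482.0, -137.0], [615.0, -93.0], [601.0, -49.0]]
```

```bash
python3 - <<'E'
from h import *
d=np.load("w0.npz"); W=fcloud(d["z"],d["T"],d["k"])
def fit(Q,t):
    Q=np.array(Q,np.float32)
    for _ in range(6):
        vx,vy,x0,y0=cv2.fitLine(Q,cv2.DIST_HUBER,0,.01,.01).ravel(); e=(Q-[x0,y0])@[-vy,vx]; k=abs(e)<t; Q=Q[k]
    return round(float(np.degrees(np.arctan2(vy,vx))),2),np.round([x0,y0],1),len(Q),round(float(e[k].std()),2)
def an(P,tag):
    B=P[(abs(P[:,2]-.025)<.005)&(P[:,0]>.40)&(P[:,0]<.6)&(P[:,1]>-.16)&(P[:,1]<.06)]*1000
    B=B[(B[:,1]<25)]
    print(tag,"y edge",fit([(x,B[(B[:,0]>x-3)&(B[:,0]<x+3)][:,1].max()) for x in range(465,580,5)],3))
    try: print("x edge",fit([(B[(B[:,1]>y-3)&(B[:,1]<y+3)][:,0].min(),y) for y in range(-75,-5,5)],3))
    except Exception as e: print(e)
    F=P[(abs(P[:,2]-.085)<.006)&(P[:,0]>.44)&(P[:,0]<.63)&(P[:,1]>-.15)&(P[:,1]<-.02)]*1000
    S=F[F[:,0]<570]
    for nm,fn in (("in",np.max),("out",np.min)):
        Z=[(x,fn(S[(abs(S[:,0]-x)<4)][:,1])) for x in range(480,570,5) if (abs(S[:,0]-x)<4).any()]
        if len(Z)>3: print("side",nm,fit(Z,3))
    E=F[(F[:,1]>-85)]; 
    for nm,fn in (("in",np.min),("out",np.max)):
        Z=[(fn(E[(abs(E[:,1]-y)<4)][:,0]),y) for y in range(-80,-50,3) if (abs(E[:,1]-y)<4).any()]
        if len(Z)>3: print("end",nm,fit(Z,3))
for n,P in (("w",W),("scene",np.load("scene0.npz")["W"]),("side",np.load("side0.npz")["W"])):
    P=P.reshape(-1,3); an(P[~np.isnan(P).any(1)],n)
E
```

```text
w y edge (-4.62, array([517. ,   8.2], dtype=float32), 23, 0.47)
x edge (85.3, array([449.6, -42. ], dtype=float32), 14, 0.54)
side in (-4.52, array([522.5, -95.2], dtype=float32), 18, 0.35)
side out (-4.65, array([ 522. , -105.6], dtype=float32), 18, 0.42)
end in (87.71, array([590.3, -66.5], dtype=float32), 10, 0.32)
end out (85.34, array([600.9, -66.5], dtype=float32), 10, 0.22)
scene y edge (-4.77, array([521.9,   1.9], dtype=float32), 18, 1.23)
x edge (85.13, array([446.9, -42.3], dtype=float32), 14, 1.19)
side in (-5.52, array([ 523.2, -100.9], dtype=float32), 17, 0.84)
side out (-5.44, array([ 521.5, -111.1], dtype=float32), 18, 0.86)
end in (-89.59, array([587.1, -68. ], dtype=float32), 9, 0.67)
end out (81.22, array([602.1, -67.6], dtype=float32), 9, 1.01)
side y edge (-4.62, array([ 523. , -103.9], dtype=float32), 18, 1.17)
x edge (85.51, array([447.9, -39. ], dtype=float32), 14, 1.04)
side in (-5.22, array([519.5, -99.1], dtype=float32), 18, 0.82)
side out (-4.69, array([ 522. , -108.9], dtype=float32), 18, 0.58)
end in (86.56, array([588.4, -66.4], dtype=float32), 10, 1.03)
end out (89.45, array([597. , -66.5], dtype=float32), 10, 0.37)
```

```bash
cat >> h.py <<'E'
def plan(pos,yaw):
    "turn needed about tool z (deg), then shift in tool axes (units of 30 mm) after the turn"
    s=ctrl.get_state(); R=np.array(s["tcp_rot"]); y0=np.degrees(np.arctan2(R[1,1],R[0,1])); a=-(yaw-y0)
    a=(a+180)%360-180; c,q=np.cos(np.radians(yaw)),np.sin(np.radians(yaw))
    d=np.array(pos)-s["tcp_pos"]; print("az",round(a,2),"shift",np.round([(-q*d[0]+c*d[1])/.03,(c*d[0]+q*d[1])/.03,-d[2]/.03],3),"t",s["t"],"F",np.round(s["contact_force"],1))
JY=-4.65; C=np.array([.5879,-.1007])
def jig(x,y): # mm, jig -> world
    a=np.radians(JY); return C+np.array([[np.cos(a),-np.sin(a)],[np.sin(a),np.cos(a)]])@[x/1000,y/1000]
def injig(p):
    a=np.radians(JY); return np.array([[np.cos(a),np.sin(a)],[-np.sin(a),np.cos(a)]])@(np.array(p)[:2]-C)*1000
E
python3 -c "
from h import *
plan([.461,.1268,.029],14.6)"
```

```text
az 55.68 shift [ 2.939 -1.19   8.144] t 3.075 F [-0.8  0.3 -0.9]
```

{"method": "send_rows", "body": {"motion": [[[0, 0, 0.5, 0, 0, 9.27, 1], [0, 0, 0.5, 0, 0, 9.27, 1], [0, 0, 0.5, 0, 0, 9.27, 1], [0, 0, 0.5, 0, 0, 9.27, 1], [0, 0, 0.5, 0, 0, 9.27, 1], [0, 0, 0.5, 0, 0, 9.27, 1], [0.75, -0.3, 0.6, 0, 0, 0, 1], [0.75, -0.3, 0.6, 0, 0, 0, 1], [0.75, -0.3, 0.6, 0, 0, 0, 1], [0.75, -0.3, 0.6, 0, 0, 0, 1]]]}}

```text
t: 4.32
tcp_pos: [0.4583, 0.1308, 0.1113]
tcp_rot: [[-0.257, 0.967, -0.0], [0.967, 0.257, 0.0], [0.0, 0.0, -1.0]]
contact_force: [-0.2, -0.0, -0.6]
opening: 0.996
finger_force: 0.0
```

```bash
python3 - <<'E'
from h import *
plan([.461,.1268,.029],14.6)
p=ctrl.capture("wrist"); W=fcloud(p["range_z"],p["world_to_cam"],[p["fovy"],p["cx"],p["cy"]])
m=(abs(W[...,2]-.025)<.006)&(np.hypot(W[...,0]-.461,W[...,1]-.127)<.065); Q=W[m]; print(len(Q),cv2.minAreaRect((Q[:,:2]*1000).astype(np.float32)))
E
```

```text
az 0.26 shift [-0.151  0.052  2.743] t 4.325 F [-0.2 -0.  -0.6]
5022 ((461.74285888671875, 128.40902709960938), (42.302513122558594, 100.1950454711914), 14.248479843139648)
```

{"method": "send_rows", "body": {"motion": [[[-0.1, 0.07, 0.9, 0, 0, 0.3, 1], [0, 0, 0.9, 0, 0, 0, 1], [0, 0, 0.9, 0, 0, 0, 1], [0, 0, 0, 0, 0, 0, 0], [0, 0, 0, 0, 0, 0, -0.5], [0, 0, 0, 0, 0, 0, -0.5], [0, 0, 0, 0, 0, 0, -0.5], [0, 0, 0, 0, 0, 0, -0.5]]]}}

```text
t: 5.38
tcp_pos: [0.4628, 0.1268, 0.031]
tcp_rot: [[-0.25, 0.968, 0.001], [0.968, 0.25, 0.0], [-0.0, 0.001, -1.0]]
contact_force: [-0.2, 0.1, -0.1]
opening: 0.517
finger_force: 0.0
```

{"method": "send_rows", "body": {"motion": [[[0, 0, 0, 0, 0, 0, -0.8], [0, 0, 0, 0, 0, 0, -0.8], [0, 0, 0, 0, 0, 0, -0.8]]]}}

```text
t: 5.75
tcp_pos: [0.4624, 0.1267, 0.0304]
tcp_rot: [[-0.25, 0.968, -0.0], [0.968, 0.25, -0.0], [0.0, -0.0, -1.0]]
contact_force: [1.0, -0.2, 1.1]
opening: 0.174
finger_force: 0.0
```

```bash
python3 - <<'E'
from h import *
s=ctrl.get_state(); print(s["opening"],s["finger_force"],ctrl.nose_length)
p=ctrl.capture("wrist"); cv2.imwrite("pics/w1.png",p["color"])
p=ctrl.capture("side"); cv2.imwrite("pics/s1.png",cv2.resize(p["color"][120:280,200:400],None,fx=3,fy=3))
E
```

```text
0.17375430071171316 0.0 0.025
```

View pics/w1.png

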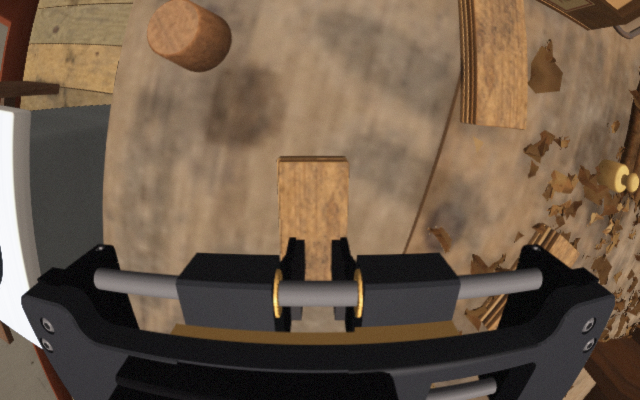

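The wrist view shows the fingers at (290–345,270) and the packet at (278–350,160–280). It isn't clear whether they hold it, so I'll check the side crop.

View pics/s1.png

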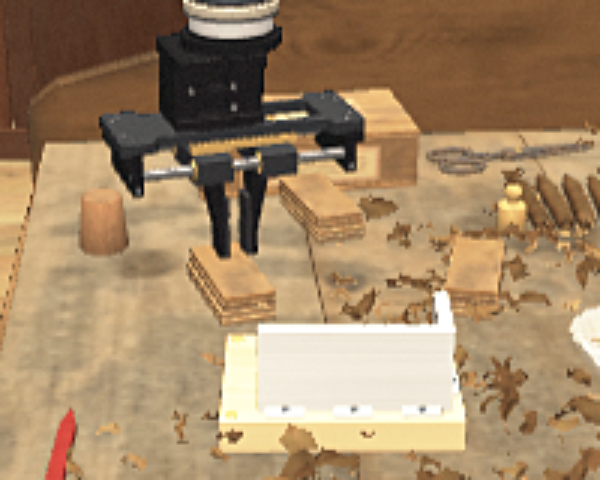

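```bash
python3 - <<'E'
from h import *
p=ctrl.capture("wrist"); W=fcloud(p["range_z"],p["world_to_cam"],[p["fovy"],p["cx"],p["cy"]])
for v in (158,170,190,210,230): print(v,[W[v,u].round(3).tolist() for u in (282,313,345)])
for px in ((295,262),(340,262)): print(W[px[1],px[0]].round(3))
print(ctrl.get_state())
E
```

```text
158 [[0.43, 0.172, 0.011], [0.449, 0.177, 0.012], [0.468, 0.181, 0.011]]
170 [[0.433, 0.167, 0.025], [0.451, 0.172, 0.025], [0.468, 0.177, 0.025]]
190 [[0.436, 0.156, 0.025], [0.454, 0.16, 0.025], [0.472, 0.165, 0.026]]
210 [[0.438, 0.143, 0.024], [0.457, 0.148, 0.025], [0.475, 0.153, 0.025]]
230 [[0.441, 0.131, 0.025], [0.46, 0.136, 0.025], [0.479, 0.14, 0.025]]
[0.452 0.134 0.068]
[0.473 0.139 0.066]
{'t': 5.9, 'q': array([ 1.94129292e+00,  3.77917023e+01,  1.10878136e+02, -6.28393433e-04,
        3.13398203e+01, -1.25547891e+01]), 'dq': array([-0.05985813, -0.0527779 ,  0.01196539, -0.08294732, -0.00575888,
       -0.02382671]), 'joint_torque': array([-2.07641504e-03, -3.78784776e+01, -5.85278437e+00,  3.45076458e-02,
        5.36622643e-02,  2.77986896e-05]), 'tcp_pos': array([0.46245045, 0.12673667, 0.03038854]), 'tcp_rot': array([[-2.50322867e-01,  9.68162401e-01, -1.68281595e-04],
       [ 9.68162415e-01,  2.50322869e-01, -1.14115232e-05],
       [ 3.10765241e-05, -1.65780481e-04, -9.99999986e-01]]), 'contact_force': array([-0.5328094 ,  1.07577952, -0.19069271]), 'wrist_torque': array([-0.08121968, -0.01451565, -0.06863698]), 'finger_force': 0.0, 'opening': 0.11721662044165727}
```

The side crop shows the fingertips near (235,250), apparently at the packet's top rather than straddling it. I'll measure the tip height from the side depth.

```bash
python3 - <<'E'
from h import *
for n in("side","scene"):
    p=ctrl.capture(n); W=cloud(p); g=p["color"].max(2)
    m=(g<70)&(np.hypot(W[...,0]-.462,W[...,1]-.127)<.05)&(W[...,2]<.1)
    Q=W[m]; o=np.argsort(Q[:,2]); print(n,len(Q),Q[o[:12]].round(3).tolist())
    r=W[(abs(W[...,2]-.025)<.005)&(np.hypot(W[...,0]-.46,W[...,1]-.12)<.09)]; print(len(r),cv2.minAreaRect((r[:,:2]*1000).astype(np.float32)))
E
```

```text
side 286 [[0.476, 0.121, 0.042], [0.446, 0.136, 0.044], [0.455, 0.112, 0.044], [0.476, 0.121, 0.044], [0.455, 0.117, 0.044], [0.452, 0.111, 0.044], [0.45, 0.117, 0.044], [0.448, 0.123, 0.045], [0.467, 0.126, 0.045], [0.469, 0.12, 0.045], [0.457, 0.115, 0.045], [0.453, 0.115, 0.045]]
329 ((458.583984375, 126.39811706542969), (43.281959533691406, 103.30005645751953), 13.199783325195312)
scene 156 [[0.472, 0.121, 0.04], [0.473, 0.117, 0.042], [0.453, 0.12, 0.042], [0.456, 0.116, 0.043], [0.449, 0.129, 0.043], [0.448, 0.119, 0.044], [0.452, 0.123, 0.044], [0.456, 0.111, 0.045], [0.449, 0.124, 0.045], [0.475, 0.115, 0.045], [0.472, 0.117, 0.045], [0.45, 0.108, 0.045]]
294 ((460.185791015625, 124.05208587646484), (45.59670639038086, 102.10995483398438), 13.892738342285156)
```

```bash
python3 - <<'E'
from h import *
for n in("side0","scene0"):
    d=np.load(n+".npz"); W=d["W"]; 
    m=(np.hypot(W[...,0]-.209,W[...,1]-.589)<.1)&(W[...,2]<.40)&(W[...,2]>.1)
    Q=W[m]; o=np.argsort(Q[:,2]); print(n,len(Q),Q[o[:40:3]].round(3).tolist())
p=ctrl.capture("side"); W=cloud(p); m=(np.hypot(W[...,0]-.462,W[...,1]-.127)<.05)&(W[...,2]<.16)&(W[...,2]>.03); Q=W[m]
print(np.histogram(Q[:,2],bins=np.arange(.03,.161,.01)))
print(np.linalg.inv(ctrl.capture("wrist")["world_to_cam"])[:3,3])
E
```

```text
side0 1855 [[0.226, 0.633, 0.223], [0.229, 0.628, 0.223], [0.194, 0.535, 0.224], [0.234, 0.618, 0.225], [0.199, 0.542, 0.226], [0.188, 0.541, 0.226], [0.23, 0.628, 0.226], [0.233, 0.627, 0.227], [0.236, 0.624, 0.227], [0.202, 0.544, 0.228], [0.22, 0.633, 0.229], [0.218, 0.63, 0.229], [0.23, 0.627, 0.23], [0.2, 0.534, 0.23]]
scene0 1360 [[0.196, 0.539, 0.221], [0.188, 0.54, 0.223], [0.189, 0.543, 0.225], [0.186, 0.541, 0.227], [0.193, 0.53, 0.228], [0.191, 0.539, 0.229], [0.197, 0.532, 0.23], [0.192, 0.533, 0.231], [0.19, 0.541, 0.232], [0.191, 0.536, 0.233], [0.204, 0.532, 0.234], [0.201, 0.531, 0.235], [0.185, 0.542, 0.236], [0.198, 0.537, 0.237]]
(array([  2,  45,  50,  47,  48,  71,  56,  30,  71, 154, 180, 167, 157]), array([0.03, 0.04, 0.05, 0.06, 0.07, 0.08, 0.09, 0.1 , 0.11, 0.12, 0.13,
       0.14, 0.15, 0.16]))
[0.44426857 0.20674603 0.20155028]
```

The tips sit about 11 mm above the reported TCP instead of 25 mm below it, both here and at the start. I'll treat this as a constant z bias, so tip z ≈ TCP z + 0.011, and go lower, watching the force.

{"method": "send_rows", "body": {"motion": [[[0, 0, 0, 0, 0, 0, 1], [0, 0, 0, 0, 0, 0, 1], [0, 0, 0, 0, 0, 0, 1], [0, 0, 0, 0, 0, 0, 1], [0, 0, 0, 0, 0, 0, 1], [0, 0, 0, 0, 0, 0, 1], [0, 0, 0, 0, 0, 0, 1], [0, 0, 0.3, 0, 0, 0, 1], [0, 0, 0.4, 0, 0, 0, 1], [0, 0, 0.3, 0, 0, 0, 1]]]}}

```text
t: 7.35
tcp_pos: [0.4621, 0.1267, -0.0007]
tcp_rot: [[-0.25, 0.968, -0.001], [0.968, 0.25, -0.0], [0.0, -0.001, -1.0]]
contact_force: [-0.6, -0.2, 0.1]
opening: 0.991
finger_force: 0.0
```

{"method": "send_rows", "body": {"motion": [[[0, 0, 0.1, 0, 0, 0, 1], [0, 0, 0, 0, 0, 0, 0.2], [0, 0, 0, 0, 0, 0, -0.3], [0, 0, 0, 0, 0, 0, -0.3], [0, 0, 0, 0, 0, 0, -0.3], [0, 0, 0, 0, 0, 0, -0.3]]]}}

```text
t: 8.1
tcp_pos: [0.4621, 0.1267, -0.0024]
tcp_rot: [[-0.25, 0.968, -0.001], [0.968, 0.25, -0.0], [0.0, -0.001, -1.0]]
contact_force: [-0.9, 0.2, 1.1]
opening: 0.512
finger_force: 0.4
```

{"method": "send_rows", "body": {"motion": [[[0, 0, 0, 0, 0, 0, -0.6], [0, 0, 0, 0, 0, 0, -0.6], [0, 0, -0.3, 0, 0, 0, -0.6], [0, 0, -0.6, 0, 0, 0, -0.6], [0, 0, -0.7, 0, 0, 0, -0.6], [0, 0, -0.7, 0, 0, 0, -0.6], [0, 0, -0.3, 0, 0, 0, -0.6]]]}}

```text
t: 8.98
tcp_pos: [0.4635, 0.1268, 0.0768]
tcp_rot: [[-0.25, 0.968, 0.003], [0.968, 0.25, 0.0], [-0.001, 0.003, -1.0]]
contact_force: [-0.7, -0.6, -0.9]
opening: 0.501
finger_force: 30.0
```

```bash
python3 - <<'E'
from h import *
print(ctrl.get_state()["opening"],ctrl.get_state()["finger_force"])
plan([*jig(-58,42),.0265],85.35)
E
```

```text
0.5013391510450629 29.99966651201248
az -70.85 shift [-2.816 -5.823  1.677] t 8.975 F [-0.7 -0.6 -0.9]
```

{"method": "send_rows", "body": {"motion": [[[0, 0, 0, 0, 0, -10.12, -0.6], [0, 0, 0, 0, 0, -10.12, -0.6], [0, 0, 0, 0, 0, -10.12, -0.6], [0, 0, 0, 0, 0, -10.12, -0.6], [0, 0, 0, 0, 0, -10.12, -0.6], [0, 0, 0, 0, 0, -10.12, -0.6], [0, 0, 0, 0, 0, -10.12, -0.6], [-0.47, -0.97, 0, 0, 0, 0, -0.6], [-0.47, -0.97, 0, 0, 0, 0, -0.6], [-0.47, -0.97, 0, 0, 0, 0, -0.6]]]}}

```text
t: 10.22
tcp_pos: [0.4978, 0.0355, 0.0752]
tcp_rot: [[-0.997, 0.081, -0.0], [0.081, 0.997, 0.0], [0.0, 0.0, -1.0]]
contact_force: [0.2, 0.4, -1.0]
opening: 0.499
finger_force: 30.0
```

{"method": "send_rows", "body": {"motion": [[[-0.47, -0.97, 0, 0, 0, 0, -0.6], [-0.47, -0.97, 0, 0, 0, 0, -0.6], [-0.47, -0.97, 0.2, 0, 0, 0, -0.6], [0, 0, 0.4, 0, 0, 0, -0.6], [0, 0, 0.4, 0, 0, 0, -0.6], [0, 0, 0.2, 0, 0, 0, -0.6], [0, 0, 0, 0, 0, 0, -0.6]]]}}

```text
t: 11.1
tcp_pos: [0.5317, -0.0531, 0.0387]
tcp_rot: [[-0.997, 0.08, -0.002], [0.08, 0.997, 0.001], [0.002, 0.001, -1.0]]
contact_force: [1.2, -0.3, -1.0]
opening: 0.5
finger_force: 30.0
```

```bash
python3 - <<'E'
from h import *
s=ctrl.get_state(); print(injig(s["tcp_pos"]),s["tcp_pos"][2],s["opening"])
plan([*jig(-58,42),.0235],85.35)
p=ctrl.capture("wrist"); cv2.imwrite("pics/w2.png",p["color"])
E
```

```text
[-59.92277679  42.91782968] 0.03871230579220383 0.5003977148591607
az 0.06 shift [-0.064 -0.031  0.507] t 11.1 F [ 1.2 -0.3 -1. ]
```

View pics/w2.png

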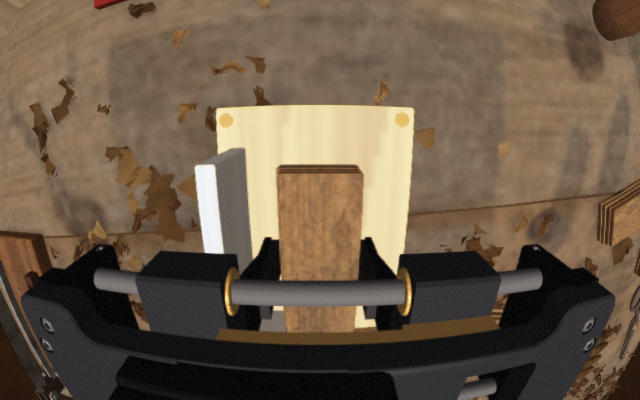

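The packet hangs square over the base at (278–362,165+), clear of the fence at (225,200). Lowering gently now.

{"method": "send_rows", "body": {"motion": [[[-0.06, -0.03, 0.25, 0, 0, 0, -0.6], [0, 0, 0.15, 0, 0, 0, -0.6], [0, 0, 0.04, 0, 0, 0, -0.6], [0, 0, 0.03, 0, 0, 0, -0.6], [0, 0, 0, 0, 0, 0, -0.6]]]}}

```text
t: 11.78
tcp_pos: [0.5344, -0.0553, 0.0254]
tcp_rot: [[-0.997, 0.081, 0.0], [0.081, 0.997, -0.0], [-0.0, -0.0, -1.0]]
contact_force: [0.2, -0.5, -0.9]
opening: 0.498
finger_force: 30.0
```

{"method": "send_rows", "body": {"motion": [[[0, 0, 0.03, 0, 0, 0, -0.6], [0, 0, 0.02, 0, 0, 0, -0.6], [0, 0, 0, 0, 0, 0, -0.6]]]}}

```text
t: 12.15
tcp_pos: [0.5343, -0.0552, 0.0238]
tcp_rot: [[-0.997, 0.081, -0.0], [0.081, 0.997, 0.0], [0.0, 0.0, -1.0]]
contact_force: [0.5, 1.4, -0.4]
opening: 0.496
finger_force: 30.0
```

{"method": "send_rows", "body": {"motion": [[[-0.1, 0, 0.01, 0, 0, 0, -0.6], [-0.03, 0, 0, 0, 0, 0, -0.6], [-0.02, 0, 0, 0, 0, 0, -0.6], [0, 0, 0, 0, 0, 0, -0.6]]]}}

```text
t: 12.65
tcp_pos: [0.5389, -0.0556, 0.0235]
tcp_rot: [[-0.997, 0.081, 0.0], [0.081, 0.997, -0.0], [-0.0, -0.0, -1.0]]
contact_force: [0.0, -0.3, -1.3]
opening: 0.501
finger_force: 30.0
```

{"method": "send_rows", "body": {"motion": [[[-0.02, 0, 0, 0, 0, 0, -0.6], [-0.02, 0, 0, 0, 0, 0, -0.6], [0, 0, 0, 0, 0, 0, -0.6]]]}}

```text
t: 13.02
tcp_pos: [0.5401, -0.0557, 0.0236]
tcp_rot: [[-0.997, 0.081, 0.0], [0.081, 0.997, -0.0], [-0.0, -0.0, -1.0]]
contact_force: [0.2, -0.4, -0.6]
opening: 0.502
finger_force: 30.0
```

{"method": "send_rows", "body": {"motion": [[[-0.02, 0, 0, 0, 0, 0, -0.6], [-0.02, 0, 0, 0, 0, 0, -0.6], [0, 0, 0, 0, 0, 0, -0.6]]]}}

```text
t: 13.4
tcp_pos: [0.5413, -0.0558, 0.0235]
tcp_rot: [[-0.997, 0.081, 0.0], [0.081, 0.997, -0.0], [-0.0, -0.0, -1.0]]
contact_force: [-0.4, 0.7, -0.6]
opening: 0.501
finger_force: 30.0
```

{"method": "send_rows", "body": {"motion": [[[-0.03, 0, 0, 0, 0, 0, -0.6], [-0.02, 0, 0, 0, 0, 0, -0.6], [0, 0, 0, 0, 0, 0, -0.6]]]}}

```text
t: 13.78
tcp_pos: [0.5414, -0.0556, 0.0234]
tcp_rot: [[-0.997, 0.081, -0.003], [0.081, 0.997, 0.001], [0.003, 0.0, -1.0]]
contact_force: [-3.6, -0.7, 1.4]
opening: 0.503
finger_force: 30.0
```

{"method": "send_rows", "body": {"motion": [[[-0.03, 0, 0, 0, 0, 0, -0.6], [-0.02, 0, 0, 0, 0, 0, -0.6], [0, 0, 0, 0, 0, 0, -0.6]]]}}

```text
t: 14.15
tcp_pos: [0.5413, -0.0555, 0.0232]
tcp_rot: [[-0.997, 0.081, -0.006], [0.081, 0.997, 0.001], [0.006, 0.001, -1.0]]
contact_force: [-6.0, -0.9, 2.0]
opening: 0.501
finger_force: 30.0
```

{"method": "send_rows", "body": {"motion": [[[0.08, 0.15, 0, 0, 0, 0, -0.6], [0, 0, 0.02, 0, 0, 0, -0.6], [0, 0, 0.02, 0, 0, 0, -0.6], [0, 0, 0.02, 0, 0, 0, -0.6], [0, 0, 0, 0, 0, 0, -0.6]]]}}

```text
t: 14.78
tcp_pos: [0.5418, -0.0509, 0.0226]
tcp_rot: [[-0.997, 0.081, -0.001], [0.081, 0.997, 0.0], [0.001, 0.0, -1.0]]
contact_force: [-4.5, 0.9, 8.5]
opening: 0.5
finger_force: 30.0
```

{"method": "send_rows", "body": {"motion": [[[0.03, 0, -0.05, 0, 0, 0, -0.6], [0, 0, 0, 0, 0, 0, 0.15], [0, 0, 0, 0, 0, 0, 0.15], [0, 0, 0, 0, 0, 0, 0.15], [0, 0, -0.6, 0, 0, 0, 0.15], [0, 0, -0.7, 0, 0, 0, -0.2], [0, 0.7, 0, 0, 0, 0, -1], [0, 0.8, 0, 0, 0, 0, -1], [0, 0, 0, 0, 0, 0, -1], [0, 0, 0, 0, 0, 0, -1]]]}}

```text
t: 16.02
tcp_pos: [0.5452, -0.0068, 0.0622]
tcp_rot: [[-0.997, 0.081, 0.001], [0.081, 0.997, -0.0], [-0.001, -0.0, -1.0]]
contact_force: [-0.4, 0.6, 1.1]
opening: 0.093
finger_force: 0.0
```

```bash
python3 - <<'E'
from h import *
s=ctrl.get_state(); print(injig(s["tcp_pos"]),s["tcp_pos"],s["opening"],s["t"])
p=ctrl.capture("wrist"); cv2.imwrite("pics/w3.png",p["color"]); W=fcloud(p["range_z"],p["world_to_cam"],[p["fovy"],p["cx"],p["cy"]])
m=(abs(W[...,2]-.05)<.005)&(np.hypot(W[...,0]-.535,W[...,1]+.05)<.09); Q=W[m]
J=np.array([injig(q) for q in Q]); print(len(J),np.percentile(J,[1,50,99],axis=0).round(1).tolist())
plan([*jig(-50,93),.020],85.35)
E
```

```text
[-50.13661801  90.14066875] [ 0.545236   -0.00679152  0.06223182] 0.09349472338990024 16.025
6863 [[-112.2, -1.1], [-71.3, 45.5], [-29.3, 68.0]]
az -0.03 shift [-0.006  0.104  1.407] t 16.075 F [ 0.5 -0.8  0. ]
```

{"method": "send_rows", "body": {"motion": [[[0, 0.1, 0.7, 0, 0, 0, -1], [0, 0, 0.65, 0, 0, 0, -1], [0, -0.2, 0, 0, 0, 0, -1], [0, -0.15, 0, 0, 0, 0, -1], [0, -0.15, 0, 0, 0, 0, -1], [0, -0.15, 0, 0, 0, 0, -1], [0, -0.15, 0, 0, 0, 0, -1], [0, -0.1, 0, 0, 0, 0, -1], [0, 0, 0, 0, 0, 0, -1]]]}}

```text
t: 17.2
tcp_pos: [0.543, -0.0306, 0.0218]
tcp_rot: [[-0.997, 0.081, 0.0], [0.081, 0.997, -0.0], [-0.0, -0.0, -1.0]]
contact_force: [0.2, -0.3, -0.5]
opening: 0.002
finger_force: 0.0
```

{"method": "send_rows", "body": {"motion": [[[0, -0.06, 0, 0, 0, 0, -1], [0, -0.06, 0, 0, 0, 0, -1], [0, -0.05, 0, 0, 0, 0, -1], [0, 0, 0, 0, 0, 0, -1]]]}}

```text
t: 17.7
tcp_pos: [0.5426, -0.0356, 0.0217]
tcp_rot: [[-0.997, 0.081, -0.0], [0.081, 0.997, -0.0], [0.0, -0.0, -1.0]]
contact_force: [0.2, -0.1, -0.0]
opening: 0.005
finger_force: 0.0
```

{"method": "send_rows", "body": {"motion": [[[0, -0.06, 0, 0, 0, 0, -1], [0, -0.06, 0, 0, 0, 0, -1], [0, 0, 0, 0, 0, 0, -1]]]}}

```text
t: 18.08
tcp_pos: [0.5423, -0.0392, 0.0217]
tcp_rot: [[-0.997, 0.081, 0.0], [0.081, 0.997, -0.0], [-0.0, -0.0, -1.0]]
contact_force: [0.5, -0.1, -0.1]
opening: 0.008
finger_force: 0.0
```

{"method": "send_rows", "body": {"motion": [[[0, -0.06, 0, 0, 0, 0, -1], [0, -0.06, 0, 0, 0, 0, -1], [0, 0, 0, 0, 0, 0, -1]]]}}

```text
t: 18.45
tcp_pos: [0.542, -0.0428, 0.0217]
tcp_rot: [[-0.997, 0.081, 0.0], [0.081, 0.997, -0.0], [-0.0, -0.0, -1.0]]
contact_force: [0.2, 0.3, 0.0]
opening: 0.004
finger_force: 0.0
```

```bash
cat >> h.py <<'E'
def top(p,z,fish=True):
    "extent (jig mm) of the surface at height z over the jig: x min / y max by bins, away from fence"
    W=fcloud(p["range_z"],p["world_to_cam"],[p["fovy"],p["cx"],p["cy"]]) if fish else cloud(p)
    Q=W[(abs(W[...,2]-z)<.005)]; J=np.array([injig(q) for q in Q]); 
    J=J[(J[:,0]>-150)&(J[:,0]<-2)&(J[:,1]>3)&(J[:,1]<100)]
    g=[]
    for x in range(-95,0,10):
        k=J[abs(J[:,0]-x)<3]; 
        if len(k)>5: g.append((x,*np.percentile(k[:,1],[2,98]).round(1)))
    print("x: ymin ymax",[tuple(map(float,a)) for a in g]); print("xmin",[float(np.percentile(J[abs(J[:,1]-y)<3][:,0],2).round(1)) for y in range(8,70,6) if (abs(J[:,1]-y)<3).sum()>5])
E
python3 - <<'E'
from h import *
s=ctrl.get_state(); print(injig(s["tcp_pos"]))
top(ctrl.capture("wrist"),.05); top(ctrl.capture("scene"),.05,False)
p=ctrl.capture("side"); cv2.imwrite("pics/s3.png",cv2.resize(p["color"][150:290,220:400],None,fx=4,fy=4)); top(p,.05,False)
E
```

```text
[-50.43119465  53.99282074]
x: ymin ymax [(-95.0, 5.7, 45.2), (-85.0, 5.7, 45.0), (-75.0, 5.6, 44.9), (-65.0, 5.8, 44.6), (-55.0, 7.9, 59.4)]
xmin [-100.1, -100.2, -100.2, -100.2, -100.1, -99.9, -100.0, -59.7, -58.2, -59.9]
x: ymin ymax [(-95.0, 20.9, 37.0), (-55.0, 33.0, 57.9), (-45.0, 31.6, 43.4)]
xmin [-100.7, -102.5, -99.5, -100.4]
x: ymin ymax []
xmin []
```

View pics/s3.png

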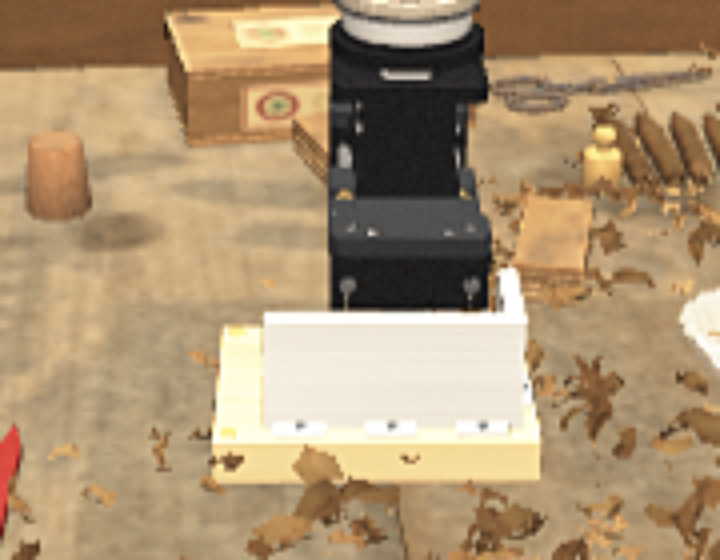

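Wrist depth puts the packet's far edge at y≈45 and its end at x≈-100, with about 1 mm left to go. The side crop shows nothing disturbed.

{"method": "send_rows", "body": {"motion": [[[0, -0.05, 0, 0, 0, 0, -1], [0, -0.05, 0, 0, 0, 0, -1], [0, 0, 0, 0, 0, 0, -1]]]}}

```text
t: 18.98
tcp_pos: [0.5417, -0.0448, 0.0218]
tcp_rot: [[-0.997, 0.082, 0.0], [0.082, 0.997, 0.001], [0.0, 0.001, -1.0]]
contact_force: [0.8, 4.5, 0.3]
opening: 0.001
finger_force: 2.3
```

{"method": "send_rows", "body": {"motion": [[[0, -0.05, 0, 0, 0, 0, -1], [0, -0.05, 0, 0, 0, 0, -1], [0, 0, 0, 0, 0, 0, -1]]]}}

```text
t: 19.35
tcp_pos: [0.5417, -0.0449, 0.0218]
tcp_rot: [[-0.996, 0.084, 0.001], [0.084, 0.996, 0.005], [-0.0, 0.005, -1.0]]
contact_force: [4.0, 16.4, 1.5]
opening: 0.006
finger_force: 8.0
```

```bash
python3 -c "
from h import *
plan([.5457,.2780,-.002],15)"
```

```text
az 70.2 shift [10.361  2.914  0.794] t 19.35 F [ 4.  16.4  1.5]
```

{"method": "send_rows", "body": {"motion": [[[0, 0.2, 0, 0, 0, 0, -1], [0, 0.3, 0, 0, 0, 0, -1], [0, 0, -0.8, 0, 0, 0, 0], [0, 0, -0.9, 0, 0, 5.35, 1], [0, 0.5, -0.3, 0, 0, 10, 1], [0, 0, 0, 0, 0, 10, 1], [0, 0, 0, 0, 0, 10, 1], [0, 0, 0, 0, 0, 10, 1], [0, 0, 0, 0, 0, 10, 1], [0, 0, 0, 0, 0, 10, 1]]]}}

```text
t: 20.6
tcp_pos: [0.5452, -0.0191, 0.0817]
tcp_rot: [[-0.336, 0.942, -0.0], [0.942, 0.336, -0.001], [-0.0, -0.0, -1.0]]
contact_force: [0.1, 0.4, 0.3]
opening: 0.831
finger_force: 0.0
```

```bash
python3 -c "
from h import *
plan([.5457,.2780,-.002],15)"
```

```text
az 4.65 shift [9.563 2.579 2.79 ] t 20.6 F [0.1 0.4 0.3]
```

{"method": "send_rows", "body": {"motion": [[[0.95, 0.25, 0, 0, 0, 0, 1], [0.95, 0.25, 0, 0, 0, 0, 1], [0.95, 0.25, 0, 0, 0, 0, 1], [0.95, 0.25, 0, 0, 0, 0, 1], [0.95, 0.25, 0, 0, 0, 0, 1], [0.95, 0.25, 0, 0, 0, 0, 1], [0.95, 0.25, 0, 0, 0, 0, 1], [0.95, 0.25, 0, 0, 0, 0, 1], [0.95, 0.25, 0, 0, 0, 0, 1], [0.8, 0.25, 0, 0, 0, 0, 1]]]}}

```text
t: 21.85
tcp_pos: [0.5197, 0.2712, 0.0816]
tcp_rot: [[-0.342, 0.94, -0.0], [0.94, 0.342, -0.001], [-0.001, -0.0, -1.0]]
contact_force: [-0.2, -1.0, 0.3]
opening: 0.998
finger_force: 0.0
```

```bash
python3 - <<'E'
from h import *
p=ctrl.capture("wrist"); W=fcloud(p["range_z"],p["world_to_cam"],[p["fovy"],p["cx"],p["cy"]])
m=(abs(W[...,2]-.025)<.006)&(np.hypot(W[...,0]-.5457,W[...,1]-.278)<.065); Q=W[m]; r=cv2.minAreaRect((Q[:,:2]*1000).astype(np.float32)); print(len(Q),r)
plan([.5457,.2780,-.002],15)
E
```

```text
6135 ((546.4256591796875, 280.0719299316406), (41.64281463623047, 101.00470733642578), 15.12236213684082)
az 5.08 shift [-0.096  0.868  2.795] t 21.9 F [ 1.2  2.6 -0.2]
```

{"method": "send_rows", "body": {"motion": [[[0, 0, 0.3, 0, 0, 5.1, 1], [-0.06, 0.88, 0.3, 0, 0, 0, 1], [0, 0, 0.7, 0, 0, 0, 1], [0, 0, 0.7, 0, 0, 0, 1], [0, 0, 0.5, 0, 0, 0, 1], [0, 0, 0.3, 0, 0, 0, 0], [0, 0, 0, 0, 0, 0, -0.6], [0, 0, 0, 0, 0, 0, -0.6], [0, 0, 0, 0, 0, 0, -0.6], [0, 0, 0, 0, 0, 0, -0.6]]]}}

```text
t: 23.15
tcp_pos: [0.5462, 0.2756, -0.0017]
tcp_rot: [[-0.257, 0.966, 0.001], [0.966, 0.257, 0.0], [0.0, 0.001, -1.0]]
contact_force: [-0.1, -0.1, 0.2]
opening: 0.517
finger_force: 0.0
```

{"method": "send_rows", "body": {"motion": [[[0, 0, 0, 0, 0, 0, -0.6], [0, 0, 0, 0, 0, 0, -0.6]]]}}

```text
t: 23.4
tcp_pos: [0.5463, 0.2756, -0.0017]
tcp_rot: [[-0.257, 0.966, 0.001], [0.966, 0.257, 0.0], [0.0, 0.001, -1.0]]
contact_force: [-0.6, -0.2, 4.0]
opening: 0.503
finger_force: 30.0
```

{"method": "send_rows", "body": {"motion": [[[0, 0, -0.4, 0, 0, 0, -0.6], [0, 0, -0.9, 0, 0, 0, -0.6], [0, 0, -0.9, 0, 0, 0, -0.6], [0, 0, -0.9, 0, 0, -10.2, -0.6], [0, 0, 0, 0, 0, -10.2, -0.6], [0, 0, 0, 0, 0, -10.2, -0.6], [0, 0, 0, 0, 0, -10.2, -0.6], [0, 0, 0, 0, 0, -10.2, -0.6], [0, 0, 0, 0, 0, -10.2, -0.6], [0, 0, 0, 0, 0, -9, -0.6]]]}}

```text
t: 24.65
tcp_pos: [0.5455, 0.2753, 0.091]
tcp_rot: [[-0.997, 0.08, -0.001], [0.08, 0.997, -0.0], [0.001, -0.0, -1.0]]
contact_force: [0.6, -0.5, -0.5]
opening: 0.499
finger_force: 30.0
```

```bash
python3 -c "
from h import *
plan([*jig(-54,38),.051],85.35)"
```

```text
az 0.04 shift [ -0.625 -11.111   1.332] t 24.65 F [ 0.6 -0.5 -0.5]
```

{"method": "send_rows", "body": {"motion": [[[-0.05, -0.98, 0, 0, 0, 0, -0.6], [-0.05, -0.98, 0, 0, 0, 0, -0.6], [-0.05, -0.98, 0, 0, 0, 0, -0.6], [-0.05, -0.98, 0, 0, 0, 0, -0.6], [-0.05, -0.98, 0, 0, 0, 0, -0.6], [-0.05, -0.98, 0, 0, 0, 0, -0.6], [-0.05, -0.98, 0, 0, 0, 0, -0.6], [-0.05, -0.98, 0, 0, 0, 0, -0.6], [-0.05, -0.98, 0, 0, 0, 0, -0.6], [-0.05, -0.98, 0, 0, 0, 0, -0.6]]]}}

```text
t: 25.9
tcp_pos: [0.5354, -0.0197, 0.0911]
tcp_rot: [[-0.996, 0.086, -0.0], [0.086, 0.996, 0.0], [0.0, 0.0, -1.0]]
contact_force: [0.3, -0.3, -1.6]
opening: 0.501
finger_force: 30.0
```

{"method": "send_rows", "body": {"motion": [[[-0.12, -0.8, 0, 0, 0, 0, -0.6], [0, -0.5, 0, 0, 0, 0, -0.6], [0, 0, 0.4, 0, 0, 0, -0.6], [0, 0, 0.4, 0, 0, 0, -0.6], [0, 0, 0.4, 0, 0, 0, -0.6], [0, 0, 0, 0, 0, 0, -0.6]]]}}

```text
t: 26.65
tcp_pos: [0.5348, -0.0569, 0.0532]
tcp_rot: [[-0.996, 0.085, -0.003], [0.085, 0.996, 0.001], [0.003, 0.001, -1.0]]
contact_force: [-0.3, 0.4, -0.0]
opening: 0.5
finger_force: 30.0
```

```bash
python3 -c "
from h import *
plan([*jig(-54,38),.050],85.35); s=ctrl.get_state(); print(injig(s['tcp_pos']),s['tcp_pos'][2])
top(ctrl.capture('wrist'),s['tcp_pos'][2]+.0017+.025)"
```

```text
az -0.21 shift [-0.084 -0.046  0.107] t 26.65 F [-0.3  0.4 -0. ]
[-56.52671146  39.37885476] 0.0532146245361505
x: ymin ymax [(-95.0, 18.9, 58.3), (-85.0, 18.8, 58.1), (-75.0, 19.4, 58.3), (-65.0, 10.7, 69.5), (-55.0, 18.3, 61.8), (-45.0, 19.8, 61.5), (-25.0, 19.1, 57.9), (-15.0, 18.7, 58.4)]
xmin [-66.0, -65.7, -108.2, -108.5, -108.5, -108.5, -108.5, -108.5, -108.3, -76.4, -65.8]
```

{"method": "send_rows", "body": {"motion": [[[-0.1, 0, 0.08, 0, 0, -0.2, -0.6], [-0.1, 0, 0.03, 0, 0, 0, -0.6], [-0.04, 0, 0, 0, 0, 0, -0.6], [-0.03, 0, 0, 0, 0, 0, -0.6], [0, 0, 0, 0, 0, 0, -0.6]]]}}

```text
t: 27.32
tcp_pos: [0.5439, -0.0586, 0.0516]
tcp_rot: [[-0.997, 0.082, -0.0], [0.082, 0.997, -0.0], [0.0, -0.0, -1.0]]
contact_force: [-1.0, 0.5, -0.9]
opening: 0.499
finger_force: 30.0
```

{"method": "send_rows", "body": {"motion": [[[-0.03, 0, 0, 0, 0, 0, -0.6], [-0.02, 0, 0, 0, 0, 0, -0.6], [0, 0, 0, 0, 0, 0, -0.6]]]}}

```text
t: 27.7
tcp_pos: [0.5439, -0.0584, 0.0512]
tcp_rot: [[-0.997, 0.082, -0.003], [0.082, 0.997, 0.001], [0.003, 0.0, -1.0]]
contact_force: [-5.5, -0.2, 1.1]
opening: 0.498
finger_force: 30.0
```

{"method": "send_rows", "body": {"motion": [[[0.05, 0, 0.04, 0, 0, 0, -0.6], [0, 0, 0.03, 0, 0, 0, -0.6], [0, 0, 0.03, 0, 0, 0, -0.6], [0, 0, 0.02, 0, 0, 0, -0.6], [0, 0, 0, 0, 0, 0, -0.6]]]}}

```text
t: 28.32
tcp_pos: [0.5439, -0.0585, 0.0484]
tcp_rot: [[-0.997, 0.082, -0.0], [0.082, 0.997, 0.0], [0.0, 0.0, -1.0]]
contact_force: [-5.2, 0.5, 5.0]
opening: 0.497
finger_force: 30.0
```

{"method": "send_rows", "body": {"motion": [[[0.03, 0, -0.03, 0, 0, 0, -0.6], [0, 0, 0, 0, 0, 0, 0.13], [0, 0, 0, 0, 0, 0, 0.13], [0, 0, 0, 0, 0, 0, 0.13], [0, 0, -0.6, 0, 0, 0, 0.13], [0, 0, -0.6, 0, 0, 0, -0.2], [0, 0.7, 0, 0, 0, 0, -1], [0, 0.75, 0, 0, 0, 0, -1], [0, 0, 0.6, 0, 0, 0, -1], [0, 0, 0.6, 0, 0, 0, -1]]]}}

```text
t: 29.58
tcp_pos: [0.5474, -0.0149, 0.0487]
tcp_rot: [[-0.997, 0.081, 0.002], [0.081, 0.997, -0.0], [-0.002, -0.0, -1.0]]
contact_force: [-0.6, -0.2, 0.1]
opening: 0.082
finger_force: 0.0
```

```bash
python3 -c "
from h import *
s=ctrl.get_state(); print(injig(s['tcp_pos']),s['tcp_pos'][2],s['opening'])
plan([*jig(-50,54),.047],85.35)
top(ctrl.capture('wrist'),.075)"
```

```text
[-47.31830499  82.26754775] 0.0487140938286679 0.08208693828044464
az -0.02 shift [ 0.089 -0.942  0.057] t 29.575 F [-0.6 -0.2  0.1]
x: ymin ymax [(-95.0, 18.5, 57.5), (-85.0, 18.2, 57.5), (-75.0, 18.5, 57.7), (-65.0, 18.7, 57.8), (-55.0, 18.5, 94.2), (-45.0, 45.7, 86.3)]
xmin [-99.3, -99.7, -99.4, -99.5, -99.7, -99.6, -99.4, -56.5]
```

{"method": "send_rows", "body": {"motion": [[[0.09, -0.2, 0.05, 0, 0, 0, -1], [0, -0.15, 0, 0, 0, 0, -1], [0, -0.15, 0, 0, 0, 0, -1], [0, -0.15, 0, 0, 0, 0, -1], [0, -0.15, 0, 0, 0, 0, -1], [0, -0.1, 0, 0, 0, 0, -1], [0, -0.05, 0, 0, 0, 0, -1], [0, 0, 0, 0, 0, 0, -1]]]}}

```text
t: 30.62
tcp_pos: [0.5416, -0.0436, 0.0472]
tcp_rot: [[-0.997, 0.082, -0.0], [0.082, 0.997, -0.0], [0.0, -0.0, -1.0]]
contact_force: [0.2, 0.6, -0.2]
opening: 0.002
finger_force: 0.0
```

{"method": "send_rows", "body": {"motion": [[[0, -0.06, 0, 0, 0, 0, -1], [0, -0.05, 0, 0, 0, 0, -1], [0, 0, 0, 0, 0, 0, -1]]]}}

```text
t: 31.0
tcp_pos: [0.5414, -0.0448, 0.0472]
tcp_rot: [[-0.997, 0.083, 0.0], [0.083, 0.997, 0.003], [0.0, 0.003, -1.0]]
contact_force: [1.3, 8.1, 1.5]
opening: 0.011
finger_force: 3.9
```

{"method": "send_rows", "body": {"motion": [[[0, 0.2, 0, 0, 0, 0, -1], [0, 0.3, -0.3, 0, 0, 0, -1], [0, 0, -0.8, 0, 0, 0, 0], [0, 0.5, -0.5, 0, 0, 0, 1], [0, 0, 0, 0, 0, 10.6, 1], [0, 0, 0, 0, 0, 10.6, 1], [0, 0, 0, 0, 0, 10.6, 1], [0, 0, 0, 0, 0, 10.6, 1], [0, 0, 0, 0, 0, 10.6, 1], [0, 0, 0, 0, 0, 10.6, 1]]]}}

```text
t: 32.25
tcp_pos: [0.5438, -0.0158, 0.0957]
tcp_rot: [[-0.364, 0.931, 0.0], [0.931, 0.364, -0.0], [-0.0, 0.0, -1.0]]
contact_force: [0.7, 0.4, -0.3]
opening: 0.831
finger_force: 0.0
```

{"method": "send_rows", "body": {"motion": [[[0, 0, 0, 0, 0, 10.6, 1], [0, 0, 0, 0, 0, 10.6, 1], [0, 0, 0, 0, 0, 10.6, 1], [0, 0, 0, 0, 0, 6, 1], [0, 0, 0, 0, 0, 0, 1]]]}}

```text
t: 32.88
tcp_pos: [0.5439, -0.016, 0.0956]
tcp_rot: [[0.276, 0.961, 0.0], [0.961, -0.276, -0.0], [0.0, 0.0, -1.0]]
contact_force: [0.1, -0.1, 0.2]
opening: 1.001
finger_force: 0.0
```

```bash
python3 - <<'E'
from h import *
p=ctrl.capture("wrist"); W=fcloud(p["range_z"],p["world_to_cam"],[p["fovy"],p["cx"],p["cy"]])
m=(abs(W[...,2]-.025)<.006)&(np.hypot(W[...,0]-.655,W[...,1]-.121)<.062); Q=W[m]; r=cv2.minAreaRect((Q[:,:2]*1000).astype(np.float32)); print(len(Q),r)
plan([.655,.121,-.002],-15.5); print(ctrl.get_state()["opening"],ctrl.get_state()["tcp_pos"])
E
```

```text
3690 ((651.929443359375, 105.73998260498047), (64.95755004882812, 42.887428283691406), 75.08753967285156)
az -0.48 shift [5.392 2.35  3.252] t 32.925 F [ 0.1  0.8 -0.4]
1.0004497292097276 [ 0.54383935 -0.01604196  0.09557386]
```

{"method": "send_rows", "body": {"motion": [[[0.9, 0.39, 0, 0, 0, 0, 1], [0.9, 0.39, 0, 0, 0, 0, 1], [0.9, 0.39, 0, 0, 0, 0, 1], [0.9, 0.39, 0, 0, 0, 0, 1], [0.9, 0.39, 0.2, 0, 0, 0, 1], [0.9, 0.39, 0.4, 0, 0, 0, 1], [0, 0, 0, 0, 0, 0, 1]]]}}

```text
t: 33.8
tcp_pos: [0.6564, 0.1213, 0.0763]
tcp_rot: [[0.274, 0.962, -0.001], [0.962, -0.274, 0.0], [-0.0, -0.001, -1.0]]
contact_force: [0.0, 0.0, -0.1]
opening: 1.0
finger_force: 0.0
```

```bash
python3 - <<'E'
from h import *
p=ctrl.capture("wrist"); W=fcloud(p["range_z"],p["world_to_cam"],[p["fovy"],p["cx"],p["cy"]])
m=(abs(W[...,2]-.025)<.006)&(np.hypot(W[...,0]-.655,W[...,1]-.121)<.062); Q=W[m]; r=cv2.minAreaRect((Q[:,:2]*1000).astype(np.float32)); print(len(Q),r)
plan([.655,.121,-.002],-15.3); print(ctrl.get_state()["tcp_pos"])
E
```

```text
6482 ((659.5982055664062, 122.34159851074219), (100.4827651977539, 47.157859802246094), 74.247314453125)
az -0.65 shift [ 0.02  -0.027  2.622] t 33.85 F [ 0.7 -0.2 -0.5]
[0.65563015 0.12021776 0.0766493 ]
```

{"method": "send_rows", "body": {"motion": [[[0.05, 0.05, 0.5, 0, 0, 0, 1], [0, 0, 0.8, 0, 0, 0, 1], [0, 0, 0.8, 0, 0, 0, 1], [0, 0, 0.5, 0, 0, 0, 1], [0, 0, 0, 0, 0, 0, 0], [0, 0, 0, 0, 0, 0, -0.6], [0, 0, 0, 0, 0, 0, -0.6], [0, 0, 0, 0, 0, 0, -0.6], [0, 0, 0, 0, 0, 0, -0.6], [0, 0, 0, 0, 0, 0, -0.6]]]}}

```text
t: 35.1
tcp_pos: [0.6575, 0.1207, -0.0004]
tcp_rot: [[0.277, 0.961, -0.001], [0.961, -0.277, 0.0], [-0.0, -0.001, -1.0]]
contact_force: [-1.9, 0.8, 3.8]
opening: 0.501
finger_force: 30.0
```

{"method": "send_rows", "body": {"motion": [[[0, 0, 0, 0, 0, 0, -0.6]]]}}

```text
t: 35.22
tcp_pos: [0.6575, 0.1207, -0.0004]
tcp_rot: [[0.277, 0.961, -0.001], [0.961, -0.277, 0.0], [-0.0, -0.001, -1.0]]
contact_force: [-3.3, 0.8, 4.7]
opening: 0.5
finger_force: 30.0
```

{"method": "send_rows", "body": {"motion": [[[0, 0, -0.4, 0, 0, 0, -0.6], [0, 0, -0.9, 0, 0, 0, -0.6], [0, 0, -0.9, 0, 0, 0, -0.6], [0, 0, -0.9, 0, 0, 0, -0.6], [0, 0, -0.9, 0, 0, 0, -0.6], [0, 0, -0.3, 0, 0, -10, -0.6], [0, 0, 0, 0, 0, -10.6, -0.6], [0, 0, 0, 0, 0, -10.6, -0.6], [0, 0, 0, 0, 0, -10.6, -0.6], [0, 0, 0, 0, 0, -10.6, -0.6]]]}}

```text
t: 36.48
tcp_pos: [0.6588, 0.1202, 0.1286]
tcp_rot: [[-0.597, 0.802, 0.002], [0.802, 0.597, -0.0], [-0.001, 0.001, -1.0]]
contact_force: [0.1, 0.3, -1.6]
opening: 0.504
finger_force: 30.0
```

{"method": "send_rows", "body": {"motion": [[[0, 0, 0, 0, 0, -10.6, -0.6], [0, 0, 0, 0, 0, -10.6, -0.6], [0, 0, 0, 0, 0, -10.6, -0.6], [0, 0, 0, 0, 0, -10.6, -0.6], [0, 0, 0, 0, 0, -6.5, -0.6], [0, 0, 0, 0, 0, 0, -0.6]]]}}

```text
t: 37.22
tcp_pos: [0.6587, 0.1202, 0.1285]
tcp_rot: [[-0.996, 0.085, 0.001], [0.085, 0.996, -0.0], [-0.001, -0.0, -1.0]]
contact_force: [0.0, 0.2, -0.6]
opening: 0.504
finger_force: 30.0
```

```bash
python3 -c "
from h import *
plan([*jig(-56,38),.085],85.35)"
```

```text
az -0.25 shift [ 3.621 -6.264  1.451] t 37.225 F [ 0.   0.2 -0.6]
```

{"method": "send_rows", "body": {"motion": [[[0.52, -0.9, 0, 0, 0, -0.25, -0.6], [0.52, -0.9, 0, 0, 0, 0, -0.6], [0.52, -0.9, 0, 0, 0, 0, -0.6], [0.52, -0.9, 0, 0, 0, 0, -0.6], [0.52, -0.9, 0, 0, 0, 0, -0.6], [0.52, -0.9, 0.3, 0, 0, 0, -0.6], [0.5, -0.86, 0.4, 0, 0, 0, -0.6], [0, 0, 0.5, 0, 0, 0, -0.6], [0, 0, 0.25, 0, 0, 0, -0.6], [0, 0, 0, 0, 0, 0, -0.6]]]}}

```text
t: 38.48
tcp_pos: [0.5351, -0.0574, 0.0842]
tcp_rot: [[-0.997, 0.079, -0.0], [0.079, 0.997, 0.0], [0.0, 0.0, -1.0]]
contact_force: [0.7, 0.7, -1.0]
opening: 0.5
finger_force: 30.0
```

```bash
python3 -c "
from h import *
plan([*jig(-56,38),.078],85.35); s=ctrl.get_state(); print(injig(s['tcp_pos']),s['tcp_pos'][2])
top(ctrl.capture('wrist'),s['tcp_pos'][2]+.0004+.025)"
```

```text
az 0.11 shift [-0.003 -0.03   0.207] t 38.475 F [ 0.7  0.7 -1. ]
[-56.10098283  38.89367964] 0.08420914347724232
x: ymin ymax [(-95.0, 21.0, 60.1), (-85.0, 21.1, 60.6), (-75.0, 21.6, 60.5), (-65.0, 10.4, 68.9), (-55.0, 17.5, 61.2), (-45.0, 17.9, 60.7), (-25.0, 21.2, 60.5), (-15.0, 21.9, 60.3)]
xmin [-65.3, -65.2, -103.8, -104.1, -104.0, -104.2, -104.3, -104.3, -104.2, -103.4, -65.5]
```

{"method": "send_rows", "body": {"motion": [[[0, 0, 0.18, 0, 0, 0, -0.6], [-0.05, 0, 0.06, 0, 0, 0, -0.6], [-0.04, 0, 0, 0, 0, 0, -0.6], [-0.03, 0, 0, 0, 0, 0, -0.6], [0, 0, 0, 0, 0, 0, -0.6]]]}}

```text
t: 39.15
tcp_pos: [0.5386, -0.0584, 0.0777]
tcp_rot: [[-0.997, 0.08, 0.0], [0.08, 0.997, -0.0], [-0.0, -0.0, -1.0]]
contact_force: [-0.4, -0.5, -2.1]
opening: 0.5
finger_force: 30.0
```

{"method": "send_rows", "body": {"motion": [[[-0.03, 0, 0, 0, 0, 0, -0.6], [-0.02, 0, 0, 0, 0, 0, -0.6], [0, 0, 0, 0, 0, 0, -0.6]]]}}

```text
t: 39.52
tcp_pos: [0.5399, -0.0585, 0.0776]
tcp_rot: [[-0.997, 0.08, -0.0], [0.08, 0.997, 0.0], [0.0, 0.0, -1.0]]
contact_force: [0.6, 0.3, -0.8]
opening: 0.5
finger_force: 30.0
```

{"method": "send_rows", "body": {"motion": [[[-0.03, 0, 0.03, 0, 0, 0, -0.6], [-0.02, 0, 0, 0, 0, 0, -0.6], [0, 0, 0, 0, 0, 0, -0.6]]]}}

```text
t: 39.9
tcp_pos: [0.5399, -0.0583, 0.0764]
tcp_rot: [[-0.997, 0.079, -0.003], [0.079, 0.997, 0.001], [0.003, 0.0, -1.0]]
contact_force: [-3.9, -0.4, 0.5]
opening: 0.498
finger_force: 30.0
```

{"method": "send_rows", "body": {"motion": [[[-0.02, 0, 0, 0, 0, 0, -0.6], [0, 0, 0, 0, 0, 0, -0.6]]]}}

```text
t: 40.15
tcp_pos: [0.5399, -0.0583, 0.0764]
tcp_rot: [[-0.997, 0.079, -0.004], [0.079, 0.997, 0.001], [0.004, 0.0, -1.0]]
contact_force: [-5.4, 0.0, 1.2]
opening: 0.499
finger_force: 30.0
```

Touching the stop. I'll ease off, then lower.

{"method": "send_rows", "body": {"motion": [[[0.06, 0, 0.03, 0, 0, 0, -0.6], [0, 0, 0.02, 0, 0, 0, -0.6], [0, 0, 0.02, 0, 0, 0, -0.6], [0, 0, 0, 0, 0, 0, -0.6]]]}}

```text
t: 40.65
tcp_pos: [0.5399, -0.0583, 0.075]
tcp_rot: [[-0.997, 0.079, -0.001], [0.079, 0.997, 0.0], [0.001, 0.0, -1.0]]
contact_force: [-4.1, 1.0, 4.8]
opening: 0.5
finger_force: 30.0
```

{"method": "send_rows", "body": {"motion": [[[0.02, 0, -0.03, 0, 0, 0, -0.6], [0, 0, 0, 0, 0, 0, 0.13], [0, 0, 0, 0, 0, 0, 0.13], [0, 0, 0, 0, 0, 0, 0.13], [0, 0, -0.6, 0, 0, 0, 0.13], [0, 0, -0.6, 0, 0, 0, -0.2], [0, 0.7, 0, 0, 0, 0, -1], [0, 0.75, 0, 0, 0, 0, -1], [0, 0, 0.6, 0, 0, 0, -1], [0, 0, 0.65, 0, 0, 0, -1]]]}}

```text
t: 41.9
tcp_pos: [0.544, -0.0149, 0.074]
tcp_rot: [[-0.997, 0.079, 0.003], [0.079, 0.997, -0.001], [-0.003, -0.0, -1.0]]
contact_force: [-0.6, 0.1, -1.2]
opening: 0.079
finger_force: 0.0
```

```bash
python3 -c "
from h import *
s=ctrl.get_state(); print(injig(s['tcp_pos']),s['tcp_pos'][2],s['opening'])
plan([*jig(-50,54),.073],85.35)
top(ctrl.capture('wrist'),.100)"
```

```text
[-50.68991889  81.99178578] 0.0740409736178114 0.0793445374048249
az 0.13 shift [-0.023 -0.933  0.035] t 41.9 F [-0.6  0.1 -1.2]
x: ymin ymax [(-95.0, 21.5, 60.5), (-85.0, 21.3, 60.5), (-75.0, 21.3, 60.6), (-65.0, 21.0, 60.6), (-55.0, 20.9, 90.2), (-45.0, 79.0, 86.1)]
xmin [-99.5, -99.4, -99.4, -99.4, -99.6, -99.7, -99.5, -99.0, -59.7]
```

{"method": "send_rows", "body": {"motion": [[[0, -0.2, 0.15, 0, 0, 0.15, -1], [0, -0.15, 0, 0, 0, 0, -1], [0, -0.15, 0, 0, 0, 0, -1], [0, -0.15, 0, 0, 0, 0, -1], [0, -0.15, 0, 0, 0, 0, -1], [0, -0.1, 0, 0, 0, 0, -1], [0, -0.05, 0, 0, 0, 0, -1], [0, 0, 0, 0, 0, 0, -1]]]}}

```text
t: 42.95
tcp_pos: [0.5409, -0.0435, 0.0697]
tcp_rot: [[-0.997, 0.082, 0.001], [0.082, 0.997, -0.0], [-0.001, -0.0, -1.0]]
contact_force: [0.3, 2.1, 2.4]
opening: 0.005
finger_force: 1.2
```

{"method": "send_rows", "body": {"motion": [[[0, -0.05, 0, 0, 0, 0, -1], [0, -0.03, 0, 0, 0, 0, -1], [0, 0, 0, 0, 0, 0, -1]]]}}

```text
t: 43.32
tcp_pos: [0.5406, -0.0446, 0.0696]
tcp_rot: [[-0.997, 0.083, 0.0], [0.083, 0.997, 0.002], [-0.0, 0.002, -1.0]]
contact_force: [0.4, 6.4, 4.3]
opening: 0.006
finger_force: 3.8
```

{"method": "send_rows", "body": {"motion": [[[0, 0.15, 0, 0, 0, 0, -1], [0, 0.35, 0, 0, 0, 0, -1], [0.5, 0, -0.7, 0, 0, 0, -1], [0.7, 0, -0.9, 0, 0, 0, -1], [0.8, 0, 0, 0, 0, 0, -1], [0.7, -0.7, 0, 0, 0, 0, -1], [0, -0.7, 0, 0, 0, 0, -1], [0, 0, 0, 0, 0, 0, -1]]]}}

```text
t: 44.32
tcp_pos: [0.4577, -0.0669, 0.1175]
tcp_rot: [[-0.996, 0.084, 0.0], [0.084, 0.996, -0.001], [-0.0, -0.0, -1.0]]
contact_force: [-0.2, 0.1, -0.5]
opening: 0.009
finger_force: 0.0
```

```bash
python3 - <<'E'
from h import *
s=ctrl.get_state(); print(injig(s['tcp_pos']),s['tcp_pos'][2],s['opening'])
plan([*jig(-125,22),.030],85.35)
p=ctrl.capture("wrist"); top(p,.1)
p=ctrl.capture("scene"); top(p,.1,False); cv2.imwrite("pics/c4.png",cv2.resize(p["color"][180:280,280:410],None,fx=5,fy=5,interpolation=cv2.INTER_CUBIC))
E
```

```text
[-132.46863877   23.10527366] 0.11745401435731864 0.008820502986244323
az -0.17 shift [-0.249 -0.037  2.915] t 44.325 F [-0.2  0.1 -0.5]
x: ymin ymax [(-55.0, 16.0, 31.4), (-45.0, 19.4, 28.2)]
xmin [-58.4, -59.0, -59.0, -58.2]
x: ymin ymax [(-95.0, 3.8, 37.9), (-85.0, 4.1, 39.9), (-75.0, 6.4, 36.9), (-65.0, 10.2, 36.9), (-55.0, 5.2, 36.3), (-45.0, 6.9, 37.1), (-35.0, 4.9, 37.7), (-25.0, 6.1, 38.9), (-15.0, 4.3, 39.2), (-5.0, 3.8, 35.7)]
xmin [-98.7, -102.0, -100.9, -103.0, -101.0, -100.4]
```

View pics/c4.png

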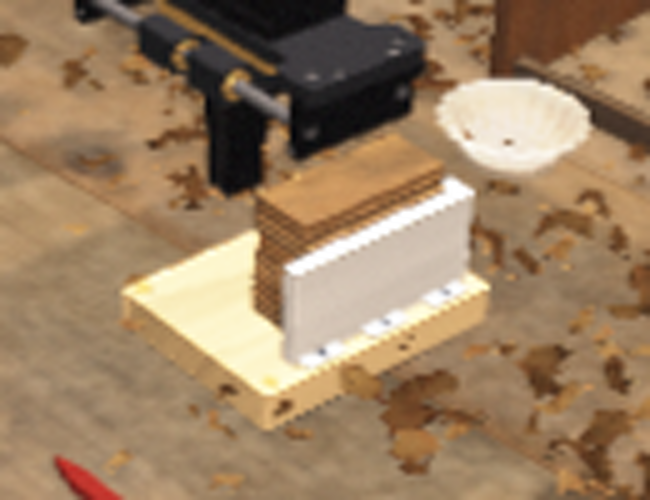

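The view shows the three packets neatly piled at (350,230), against the fence and stop. Next is a gentle end push on the whole pile.

{"method": "send_rows", "body": {"motion": [[[0, -0.04, 0.8, 0, 0, 0, -1], [0, 0, 0.9, 0, 0, 0, -1], [0, 0, 0.9, 0, 0, 0, -1], [0, 0, 0.3, 0, 0, -0.15, -1], [-0.25, 0, 0, 0, 0, 0, -1], [-0.2, 0, 0, 0, 0, 0, -1], [-0.1, 0, 0, 0, 0, 0, -1], [-0.05, 0, 0, 0, 0, 0, -1], [0, 0, 0, 0, 0, 0, -1]]]}}

```text
t: 45.55
tcp_pos: [0.4756, -0.0688, 0.0308]
tcp_rot: [[-0.997, 0.08, 0.0], [0.08, 0.997, -0.0], [-0.001, -0.0, -1.0]]
contact_force: [-0.8, -1.3, 0.3]
opening: 0.005
finger_force: 0.0
```

{"method": "send_rows", "body": {"motion": [[[-0.05, 0, 0, 0, 0, 0, -1], [-0.05, 0, 0, 0, 0, 0, -1], [0, 0, 0, 0, 0, 0, -1]]]}}

```text
t: 45.92
tcp_pos: [0.4767, -0.0685, 0.0303]
tcp_rot: [[-0.997, 0.079, -0.003], [0.079, 0.997, 0.001], [0.003, 0.001, -1.0]]
contact_force: [-5.4, -0.2, 3.5]
opening: 0.007
finger_force: 2.2
```

{"method": "send_rows", "body": {"motion": [[[-0.04, 0, 0, 0, 0, 0, -1], [-0.03, 0, 0, 0, 0, 0, -1], [0, 0, 0, 0, 0, 0, -1]]]}}

```text
t: 46.3
tcp_pos: [0.4766, -0.0683, 0.0303]
tcp_rot: [[-0.997, 0.079, -0.007], [0.079, 0.997, 0.002], [0.008, 0.001, -1.0]]
contact_force: [-9.0, -2.3, 6.9]
opening: 0.008
finger_force: 4.7
```

{"method": "send_rows", "body": {"motion": [[[0.15, 0, 0, 0, 0, 0, -1], [0.5, 0, 0, 0, 0, 0, -1], [0.9, 0, -0.6, 0, 0, 0, -1], [0.9, 0.7, -0.9, 0, 0, 0, -1], [0.9, 0.9, -0.9, 0, 0, 0, -1], [0, 0.9, -0.9, 0, 0, 0, -1], [0, 0.9, -0.5, 0, 0, 0, -1], [0, 0, 0, 0, 0, 0, -1]]]}}

```text
t: 47.3
tcp_pos: [0.3889, 0.0415, 0.1454]
tcp_rot: [[-0.997, 0.076, 0.004], [0.076, 0.997, -0.001], [-0.004, -0.0, -1.0]]
contact_force: [-0.6, -0.2, -0.2]
opening: 0.005
finger_force: 0.0
```

```bash
python3 - <<'E'
from h import *
s=ctrl.get_state(); print(injig(s['tcp_pos']),s['tcp_pos'][2])
p=ctrl.capture("wrist"); cv2.imwrite("pics/w5.png",p["color"]); W=fcloud(p["range_z"],p["world_to_cam"],[p["fovy"],p["cx"],p["cy"]]).reshape(-1,3)
W=W[~np.isnan(W).any(1)]; a=np.radians(JY); J=((W[:,:2]-C)*1000)@np.array([[np.cos(a),-np.sin(a)],[np.sin(a),np.cos(a)]]); z=W[:,2]*1000
for lo,hi in ((29,47),(54,72),(79,97)):
    m=(z>lo)&(z<hi)&(J[:,0]>-107)&(J[:,0]<-93)&(J[:,1]>4)&(J[:,1]<40); print("end",lo,m.sum(),[np.median(J[m&(abs(J[:,1]-y)<5)][:,0]).round(2) for y in (9,22,35)])
    m=(z>lo)&(z<hi)&(J[:,0]>-95)&(J[:,0]<-5)&(J[:,1]>38)&(J[:,1]<52); print("side",m.sum(),[np.median(J[m&(abs(J[:,0]-x)<10)][:,1]).round(2) for x in (-85,-50,-15)])
m=(abs(z-100)<4)&(J[:,0]>-120)&(J[:,0]<5)&(J[:,1]>-10)&(J[:,1]<60); print("top",m.sum(),np.percentile(J[m],[.5,99.5],axis=0).round(1).tolist(), [np.median(z[m&(abs(J[:,0]-x)<8)]).round(1) for x in(-90,-50,-10)])
E
```

```text
[-209.84180585  125.59313656] 0.1453982958880725
end 29 0 [np.float64(nan), np.float64(nan), np.float64(nan)]
side 0 [np.float64(nan), np.float64(nan), np.float64(nan)]
end 54 11 [np.float64(-99.55), np.float64(nan), np.float64(nan)]
side 0 [np.float64(nan), np.float64(nan), np.float64(nan)]
end 79 133 [np.float64(-99.43), np.float64(-99.85), np.float64(nan)]
side 0 [np.float64(nan), np.float64(nan), np.float64(nan)]
top 57 [[-100.7, 3.6], [-98.4, 21.8]] [np.float64(nan), np.float64(nan), np.float64(nan)]
  return _methods._mean(a, axis=axis, dtype=dtype,
  ret = ret.dtype.type(ret / rcount)
```

View pics/w5.png

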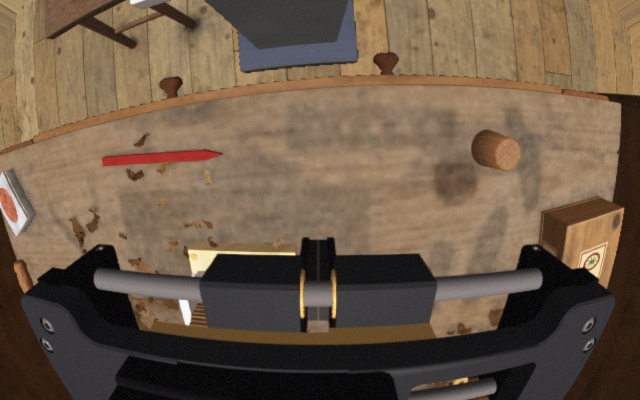

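The camera is too far back here; the pile is mostly hidden at (200,310). I'll move beside the pile to verify.

{"method": "send_rows", "body": {"motion": [[[-0.9, 0, -0.3, 0, 0, 0, -1], [-0.9, 0, -0.3, 0, 0, 0, -1], [-0.9, 0, 0, 0, 0, 0, -1], [-0.9, 0, 0, 0, 0, 0, -1], [-0.9, 0, 0, 0, 0, 0, -1], [-0.7, 0, 0, 0, 0, 0, -1], [0, 0, 0, 0, 0, 0, -1]]]}}

```text
t: 48.22
tcp_pos: [0.5448, 0.0266, 0.1611]
tcp_rot: [[-0.997, 0.081, -0.0], [0.081, 0.997, -0.0], [0.0, -0.0, -1.0]]
contact_force: [0.0, 0.1, 0.3]
opening: 0.009
finger_force: 0.0
```

```bash
cat > v.py <<'E'
from h import *
s=ctrl.get_state(); print(injig(s['tcp_pos']),s['tcp_pos'][2],s["t"])
p=ctrl.capture("wrist"); cv2.imwrite("pics/w6.png",p["color"]); W=fcloud(p["range_z"],p["world_to_cam"],[p["fovy"],p["cx"],p["cy"]]).reshape(-1,3)
W=W[~np.isnan(W).any(1)]; a=np.radians(JY); J=((W[:,:2]-C)*1000)@np.array([[np.cos(a),-np.sin(a)],[np.sin(a),np.cos(a)]]); z=W[:,2]*1000
f=lambda m,k,v: [float(np.median(J[m&(abs(J[:,1-k]-c)<w)][:,k]).round(2)) if (m&(abs(J[:,1-k]-c)<w)).sum()>3 else None for c,w in v]
for lo,hi in ((29,47),(54,72),(79,97)):
    m=(z>lo)&(z<hi)&(J[:,0]>-107)&(J[:,0]<-93)&(J[:,1]>4)&(J[:,1]<40); print("end",lo,m.sum(),f(m,0,((9,5),(22,6),(35,5))))
    m=(z>lo)&(z<hi)&(J[:,0]>-97)&(J[:,0]<-3)&(J[:,1]>38)&(J[:,1]<52); print("side",m.sum(),f(m,1,((-85,10),(-50,12),(-15,10))))
m=(abs(z-100)<4)&(J[:,0]>-120)&(J[:,0]<5)&(J[:,1]>-10)&(J[:,1]<60); print("top",m.sum(),np.percentile(J[m],[.5,99.5],axis=0).round(1).tolist(),[np.median(z[m&(abs(J[:,0]-x)<8)]).round(1) for x in(-90,-70,-50)])
E
python3 v.py
```

```text
[-53.24630344 123.38190069] 0.16109574254955142 48.225
end 29 74 [-99.53, -99.88, -99.63]
side 413 [43.02, 43.09, 43.46]
end 54 83 [-99.57, -99.44, -99.59]
side 635 [42.16, 42.36, 42.28]
end 79 128 [-99.53, -99.31, -99.47]
side 652 [43.15, 43.33, 43.22]
top 4802 [[-99.3, 2.7], [-1.2, 43.6]] [np.float64(100.5), np.float64(100.6), np.float64(100.6)]
```

{"method": "send_rows", "body": {"motion": [[[-0.1, -0.6, 0.8, 0, 0, 0, -1], [0, -0.4, 0.9, 0, 0, 0, -1], [0, 0, 0.9, 0, 0, 0, -1], [0, 0, 0.9, 0, 0, 0, -1], [0, 0, 0.85, 0, 0, 0, -1], [0, -0.5, 0, 0, 0, 0, -1], [0, -0.5, 0, 0, 0, 0, -1], [0, -0.2, 0, 0, 0, 0, -1], [0, 0, 0, 0, 0, 0, -1]]]}}

```text
t: 49.4
tcp_pos: [0.5422, -0.0371, 0.0336]
tcp_rot: [[-0.997, 0.082, 0.002], [0.082, 0.997, 0.002], [-0.002, 0.002, -1.0]]
contact_force: [1.5, 8.0, 2.3]
opening: 0.002
finger_force: 4.1
```

{"method": "send_rows", "body": {"motion": [[[0, -0.06, 0, 0, 0, 0, -1], [0, -0.05, 0, 0, 0, 0, -1], [0, 0, 0, 0, 0, 0, -1]]]}}

```text
t: 49.78
tcp_pos: [0.5422, -0.0374, 0.0341]
tcp_rot: [[-0.997, 0.082, 0.003], [0.082, 0.997, 0.005], [-0.003, 0.006, -1.0]]
contact_force: [3.2, 18.9, 6.2]
opening: 0.003
finger_force: 10.0
```

{"method": "send_rows", "body": {"motion": [[[0, 0.15, 0, 0, 0, 0, -1], [0, 0.3, 0, 0, 0, 0, -1], [0, 0.8, 0, 0, 0, 0, -1], [0, 0.9, -0.8, 0, 0, 0, -1], [0, 0, -0.9, 0, 0, 0, -1], [0, 0, -0.9, 0, 0, 0, -1], [0, 0, -0.9, 0, 0, 0, -1], [0, 0, -0.7, 0, 0, 0, -1], [0, 0, 0, 0, 0, 0, -1]]]}}

```text
t: 50.9
tcp_pos: [0.5479, 0.0225, 0.1598]
tcp_rot: [[-0.997, 0.08, 0.005], [0.08, 0.997, -0.001], [-0.005, -0.001, -1.0]]
contact_force: [0.7, 0.0, -0.5]
opening: 0.008
finger_force: 0.0
```

```bash
python3 v.py
```

```text
[-49.87488506 119.56062689] 0.15980879014560223 50.9
end 29 78 [-99.88, -99.6, -99.81]
side 414 [43.31, 43.37, 43.31]
end 54 88 [-99.52, -99.76, -99.44]
side 597 [42.15, 42.15, 42.33]
end 79 126 [-99.4, -99.59, -99.42]
side 617 [43.35, 43.51, 43.57]
top 5011 [[-99.4, 3.0], [-1.8, 44.0]] [np.float64(100.5), np.float64(100.6), np.float64(100.6)]
```

View pics/w6.png

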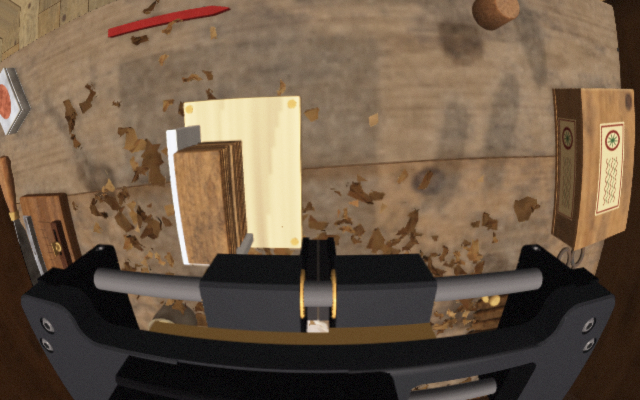

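The pile stands square in the corner at (210,200). The end faces agree within 0.5 mm and the long sides within about 1.5 mm, and every packet was felt against both fences. Handing in.

```bash
python3 -c "
from h import *
print(ctrl.job_done())"
```

```text
the job is handed in; nothing more can be done
None
```

The three cedar packets are stacked flat in the corner jig, each felt home against both the side fence and end stop; the largest force I read while pushing was about 19 N, the bystanders were left alone, and I handed the job in at about 51 s without seeing a verdict.

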